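# Strip the clamping stud and sort its hardware

## Task

Strip the clamping stud: take off the wing nut, then the short spacer, then the flat bracket, one at a time in that order, and sort everything. The wing nut and the loose hex bolt go into the shallow tray; the loose long spacer goes down on the spacer post, with the short spacer on top of it; the bracket is laid flat and centred across both rails of the rack, its length square to the rails.

Things in the scene. Friction and masses are not known exactly. Their poses are not given: they have to be found in the camera images.
- wing_nut_center (a point): Steel wing nut, 70 g: hub 24 mm in diameter, 32 mm tall, smooth 15 mm bore (no thread, lifts straight off); wings 7 mm thick along its x to 28 mm from the axis, 15 to 33 mm up. Point: on the axis, 16 mm above its underside; grip the hub along y. It starts on the short spacer on the stud. The spacer is wider than the hub: keep fingertips above it, at most 15 mm below this point
- short_spacer_center (a point): Short dark steel spacer ring, 90 g: outer diameter 42 mm, bore 22 mm, 16 mm tall. Point: its centre, 8 mm above its underside; z up along the bore. It starts on the stud, on the bracket and under the wing nut. It is wider than the bracket (36 mm), so fingers that close across the bracket's width pass outside the bracket
- bracket_center (a point): Flat steel bracket, 250 g, 100 x 36 x 10 mm (own x, y, z), a 20 mm hole in the middle and a small one near each end. Point: its centre, 5 mm above its underside. It starts lying on the fixture's boss, the lowest of the stack, underside 30 mm above the table; the stud passes through its hole and stands 26 mm above its top face. Grip across the 36 mm width
- long_spacer_center (a point): Loose long dark steel spacer ring standing on the table: outer diameter 42 mm, bore 22 mm, 30 mm tall. Point: its centre (15 mm up); z along the bore, up. 170 g. Close the fingers about along world x here. Carry everything high: a vice 170 mm tall (x 0.38 to 0.54 m, y -0.33 to -0.01 m) and a case with a raised lid about 165 mm tall (x 0.53 to 0.72 m, y 0.02 to 0.15 m) stand between the places
- hex_bolt_center (a point): Loose plain hex bolt lying on the table: 66 mm long along its own y, shank 16 mm in diameter running from y = -32 to +22 mm, head 27 mm wide and 24 mm high from y = +21 to +33 mm. Point: 10 mm above the table, half-way along its length; grip the shank along x. 160 g
- stud_fixture: Fixed clamping fixture: round foot 76 mm in diameter, 6 mm thick; boss 30 mm in diameter up to 30 mm; upright smooth stud 12 mm in diameter, its tip 66 mm above the table. Origin: on the stud's axis at table height, z up. On it at the start: bracket (30 to 40 mm above the table), short spacer (40 to 56 mm), wing nut (56 to 88 mm)
- hardware_tray: Fixed shallow dark steel tray 128 x 138 mm (own x, y): inside 120 x 130 mm, floor 3 mm thick, low walls 12 mm high. Origin: middle of its underside at table height. Side by side along its y (away from the robot) there is room for nut and bolt. A tall mesh screen stands left of it, from about y = 0.43 m: close the fingers along the tray's y
- spacer_post: Fixed spacer post: square foot 64 mm wide, 6 mm thick; round seat 36 mm in diameter up to 18 mm; upright post 12 mm in diameter, coned over its last 10 mm, tip 68 mm above the table. Origin: on the post's axis at table height, z up. Close the fingers about along world y here. The long spacer on the seat will span 18 to 48 mm, the short one on it 48 to 64 mm
- rack_seat (a point): Fixed bracket rack: dark steel base 84 x 60 mm, 6 mm thick, with two upright steel rails 8 mm thick and 60 mm long that run along its y at x = -34 and +34 mm, tops 30 mm above the table. Point: midway between the rails at the height of their tops; the bracket's centre belongs 5 mm above it, its length along this x (either way round)
There are look-alikes about, which are no part of the job. Leave any green look-alike of the part that bears hex_bolt_center alone.

How it is judged:
On the way, in this order (a step that is already met when the one before it is completed fails the run):
1. the wing nut is off the stud (over 60 mm aside) while short spacer and bracket are still on it (horizontal distance between wing_nut_center and stud_fixture above 0.06 m and horizontal distance between each of short_spacer_center, bracket_center and stud_fixture below 0.012 m and z of short_spacer_center in the frame of stud_fixture below 0.058 m and z of bracket_center in the frame of stud_fixture below 0.045 m), for 0.2 s.
2. the short spacer is off the stud (over 60 mm aside) while the bracket is still on it (horizontal distance between short_spacer_center and stud_fixture above 0.06 m and horizontal distance between bracket_center and stud_fixture below 0.012 m and z of bracket_center in the frame of stud_fixture below 0.045 m), for 0.2 s.
3. the bracket is off the stud (over 60 mm aside) (horizontal distance between bracket_center and stud_fixture above 0.06 m), for 0.2 s.
At the end, for the whole second after the job is handed in: Nut and bolt lie in the tray; long spacer on the post's seat, short spacer on top of it, both level and within 12 mm of the post's axis; bracket flat on both rails, within 15 mm of the rack's middle and 15 degrees of square to the rails; all at rest (x of wing_nut_center in the frame of hardware_tray between -0.06 and 0.06 m and y of wing_nut_center in the frame of hardware_tray between -0.065 and 0.065 m and z of each of wing_nut_center, hex_bolt_center in the frame of hardware_tray below 0.03 m and x of hex_bolt_center in the frame of hardware_tray between -0.06 and 0.06 m and y of hex_bolt_center in the frame of hardware_tray between -0.065 and 0.065 m and horizontal distance between each of long_spacer_center, short_spacer_center and spacer_post below 0.012 m and z of long_spacer_center in the frame of spacer_post below 0.038 m and angle between each of long_spacer_center, short_spacer_center's own z axis and vertical below 0.15 rad and z of short_spacer_center in the frame of spacer_post between 0.05 and 0.062 m and horizontal distance between bracket_center and rack_seat below 0.015 m and angle between the x axis of bracket_center and the x axis of rack_seat, either way round below 0.26 rad and angle between bracket_center's own z axis and vertical below 0.1 rad and z of bracket_center in the frame of rack_seat between 0.001 and 0.012 m and linear speed of each of wing_nut, short_spacer, bracket, long_spacer, hex_bolt below 0.02 m/s); the robot touches nothing.
It also fails if it takes over 131 s, if anything falls off the work surface, if the arm or the gripper's body presses on something with over 40 N, if the wrist force passes 120 N, or if a joint passes its speed limit or range.

## Robot

A 7-joint arm with a two-finger parallel gripper is mounted at the origin on the work surface; the furniture and walls round the work are solid. World frame = base frame: x ahead of the robot, y to its left, z up, the work surface at z = 0. Lengths are in m, angles in rad, forces in N, time in s.
With the tool pointing down it reaches from about 0.4 to 0.875 m from the base axis. Payload 19.3 kg.
Tool frame: the origin (TCP) lies at the very end of the fingers, on their centre line; the grasp point (between the pads) lies 19 mm behind it; z points along the fingers, y is the direction in which the jaws open and shut (so a half turn about z gives the same grasp; the last joint's range is limited). The gripper opens to 85 mm and grips with 20 to 120 N. Pads are 22 mm wide; open, the fingers measure 114 mm over their backs; the gripper's body (76 mm by 85 mm) begins 54 mm behind the grasp point. The pads swing forward as they close: fully open they stand 13 mm farther back than shut.
Start: joints at [1.249, 0.521, -0.036, 1.599, 0.021, 1.021, -0.113], TCP at [0.156, -0.605, 0.231] pointing down, gripper open.
Joint ranges: [-2.91, 2.91], [-0.3, 2.13], [-1.5, 1.42], [0.17, 2.43], [-1.26, 4.41], [0.16, 1.93], [-2.52, 2.52]. Speed limits (rad/s): [1.89, 1.89, 2.39, 2.39, 3.01, 3.01, 3.01].

## Interface

Orientations are given as [roll, pitch, yaw] about the fixed x, y, z axes, in that order (R = Rz(yaw) Ry(pitch) Rx(roll)).
In Python, from workcell import bot, viewer gives the robot as it stands.
- The arm moves only by the shell command python3 -m creep 'ROWS' [FORCE]. ROWS is JSON, a list of rows, each an object of numbers: "rx", "ry", "rz": the turn, a rotation vector about the tool's x, y, z in degrees; "tx", "ty", "tz": the shift along the tool's x, y, z in mm; "hand": the closure, from -1 (fully open) to 1 (shut), so that 0 is half open. In form: [{"rx": .., "ry": .., "rz": .., "tx": .., "ty": .., "tz": .., "hand": ..}, ...]. A call has 1 to 8 rows; each row is the pose to reach, as a shift and turn from the pose commanded when the call began, along the tool's axes at that moment; what a row does not reach only later rows make up. A row lasts 1/10 s, in which the tool goes at most 50 mm and 8.59 degrees, less where a joint would pass 70% of its speed; a pose out of reach is approached as far as the arm can. A call with a gripper value outside its range is refused whole. The fingers move at their own pace and stop on an object; FORCE is the grip in N (left out, the last holds). Time passes only in rows, so rows that repeat a pose let the fingers close. It gives the time, the measured TCP pose, the force and the opening at its end, in the units of the state.
- bot.observe(): the state, without advancing time (a new reading comes with each control period).
- viewer.grab_frame(name): name is "scene" or "top" or "wrist"; returns a dict with "pixels" (400x640x3 uint8, blue, green, red), "vertical_fov" (degrees; the focal length in pixels is half the picture's height over the tangent of half this angle, whatever the lens; pixels are square), "cx", "cy" (the principal point, pixels), "rvec" (rotation vector, rad) and "tvec" (3), from world to camera coordinates, as OpenCV has them; the wrist camera has in their place "tool_from_camera" (4x4, takes a point from camera to tool coordinates, whose origin is the TCP and whose axes are the flange's). Camera axes: x right, y down, z forward; pixel columns grow to the right and rows downward; lengths in m; the calibration is good to about 2 mm. A picture is of the moment at which its call begins: read the wrist's pose just before it. There is no depth.
- bot.job_done(): hands the job in, once; it reports no verdict.
Trained networks look in a picture, given as the dict that the camera call returned (one of the last four; its "shot" number tells which), for a name from the list of things; names that differ only in an ending like _2 or _b are one class to them, and where a whole thing is asked for, a point or a joint stands for the part that bears it (a point fixed in the world has none). Each returns a list of dicts, best first, with "score" (0 to 1); they miss things now and then, are a little off and sometimes report something else, mostly with a low value. They report only what shows in the picture. A call takes as long as a camera call. They do not tell look-alikes from the thing itself.
- viewer.outline_of(target, picture): "mask" (400x640 bool, what is visible of it) and "bbox" ([left, top, right, bottom] in pixels, round what is visible of it).
The state is a dict: "clock": time; "qpos": joint angles; "qd": joint speeds; "joint_efforts": joint torques, N m; "position": TCP position; "tool_rot": TCP orientation; "force": force on the tool from outside, world axes, zero at the start; "moment": the same for the moment, N m; "grip_width": finger opening in m.
Only numpy, scipy, OpenCV 4.12 (cv2) and the standard library are available. Lean on these libraries where they do the work, as an engineer would, in place of code of your own. Each camera call takes 0.05 s, during which the arm holds its last target.

## Working session

There is one attempt and no reset: what is moved stays moved. The work goes in short steps, Python scripts to look and compute and a shell command to move; the robot and the scene stay as the last step left them, time stands still between calls to the robot, and variables do not carry over. Pictures are saved under pics/ and viewed, and the job is handed in when it is done.

```bash
ls -la; mkdir -p pics; python3 - <<'E'
from workcell import bot, viewer
import cv2, json
s=bot.observe(); print(s)
for n in ("scene","top","wrist"):
    f=viewer.grab_frame(n); cv2.imwrite(f"pics/{n}0.png",f["pixels"])
    print(n,{k:v for k,v in f.items() if k!="pixels"})
E
```

```text
total 12
drwxr-xr-x  3 agent agent 4096 Dec  6 17:02 .
drwxr-xr-x 23 root  root  4096 Dec  6 17:02 ..
drwxr-xr-x  2 agent agent 4096 Dec  6 17:02 pics
{'clock': 0.0, 'qpos': array([ 1.24879133,  0.52202352, -0.03630382,  1.5999926 ,  0.02118129,
        1.02104999, -0.11279104]), 'qd': array([-8.64463447e-04,  9.98512690e-04, -9.34999743e-04, -1.12945428e-03,
       -1.35009404e-05, -1.02792610e-03,  1.05952745e-03]), 'joint_efforts': array([ 4.15659806e-04, -9.27114558e+01,  1.98007978e+00, -3.69930482e+01,
        1.77536200e-02,  8.29408527e-03,  9.61600591e-06]), 'position': array([ 0.15559924, -0.60499398,  0.23072556]), 'tool_rot': array([-3.14050579e+00,  7.13659759e-05,  2.51773515e-01]), 'force': array([-0.07186395,  0.0571649 , -0.16859441]), 'moment': array([0.01159009, 0.01334441, 0.04231802]), 'grip_width': 0.08546867279031603}
scene {'vertical_fov': 51.51471998974508, 'cx': 312.9752584015522, 'cy': 196.85871556306427, 'rvec': array([ 2.1987108 , -0.90449167,  0.3663499 ]), 'tvec': array([-0.32810018,  0.35846949,  0.62515288]), 'shot': 1}
top {'vertical_fov': 44.18736585411588, 'cx': 324.0778594059899, 'cy': 201.40006029414917, 'rvec': array([ 2.06644813, -2.16206019,  0.22537164]), 'tvec': array([0.09817221, 0.51411373, 0.98130206]), 'shot': 2}
wrist {'vertical_fov': 69.70745197905563, 'cx': 322.58530229423667, 'cy': 198.1239657383403, 'tool_from_camera': array([[ 1.48111313e-04, -9.52482098e-01, -3.04594535e-01,
         7.71669677e-02],
       [ 9.99999887e-01,  3.14707073e-06,  4.76416190e-04,
         6.64560037e-04],
       [-4.52819312e-04, -3.04594571e-01,  9.52481990e-01,
        -1.42175204e-01],
       [ 0.00000000e+00,  0.00000000e+00,  0.00000000e+00,
         1.00000000e+00]]), 'shot': 3}
```

View pics/scene0.png

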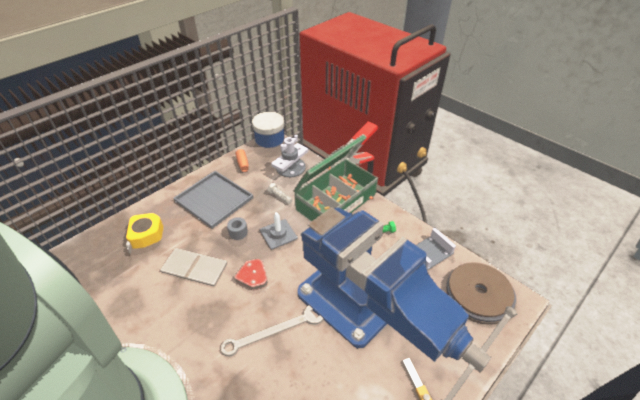

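View pics/top0.png

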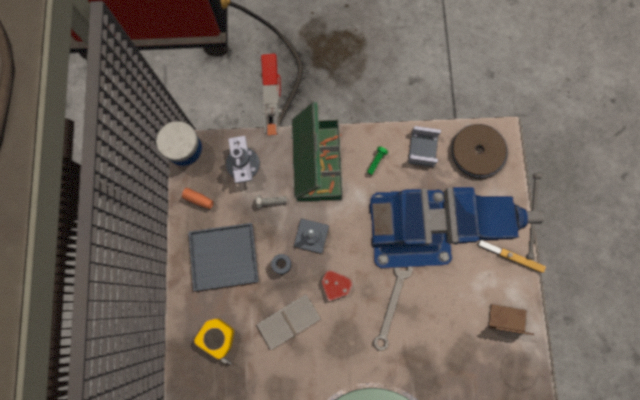

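View pics/wrist0.png

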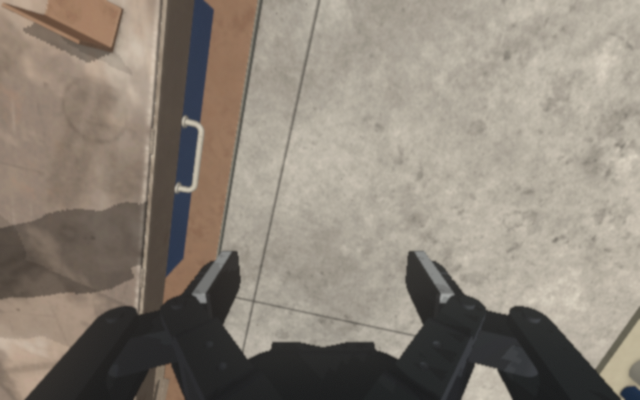

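The top view shows the stud stack at about (240,160), tray (222,257), hex bolt (268,202), post (311,236), long spacer (280,264), rack (424,146) and a green look-alike bolt at (377,160). Next I'll measure their positions.

```bash
cat > h.py <<'E'
from workcell import bot, viewer
import cv2, numpy as np
from scipy.spatial.transform import Rotation as R
def T_tool(s=None):
    s=s or bot.observe()
    T=np.eye(4);T[:3,:3]=R.from_euler('xyz',s['tool_rot']).as_matrix();T[:3,3]=s['position'];return T
def grab(n,save=None):
    s=bot.observe(); f=viewer.grab_frame(n)
    fl=200/np.tan(np.radians(f['vertical_fov'])/2)
    f2=dict(f=fl,cx=f['cx'],cy=f['cy'])
    if n=='wrist':
        Tc=T_tool(s)@np.array(f['tool_from_camera']); f2['R']=Tc[:3,:3]; f2['o']=Tc[:3,3]
    else:
        r=cv2.Rodrigues(np.array(f['rvec']))[0]; f2['R']=r.T; f2['o']=-r.T@f['tvec']
    f2['raw']=f
    if save: cv2.imwrite(f'pics/{save}.png',f['pixels'])
    return f2
def ray(c,u,v):
    d=c['R']@np.array([(u-c['cx'])/c['f'],(v-c['cy'])/c['f'],1.]); return c['o'],d/np.linalg.norm(d)
def plane(c,u,v,z):
    o,d=ray(c,u,v); return o+d*(z-o[2])/d[2]
def proj(c,p):
    q=c['R'].T@(np.asarray(p,float)-c['o']); return c['f']*q[0]/q[2]+c['cx'],c['f']*q[1]/q[2]+c['cy']
def centroid(m):
    ys,xs=np.nonzero(m); return xs.mean(),ys.mean()
def mid(c1,p1,c2,p2):
    o1,d1=ray(c1,*p1);o2,d2=ray(c2,*p2)
    A=np.array([d1,-d2]).T; t=np.linalg.lstsq(A,o2-o1,rcond=None)[0]
    a,b=o1+d1*t[0],o2+d2*t[1]; return (a+b)/2,np.linalg.norm(a-b)
def info():
    s=bot.observe(); print('t',round(s['clock'],2),'p',np.round(s['position'],4),'rot',np.round(s['tool_rot'],3),'F',np.round(s['force'],1),'w',round(s['grip_width'],4),'q',np.round(s['qpos'],2))
def fitplane(mask,c,z):
    """min-area rect of the mask mapped onto plane z: centre, size, angle of long side"""
    k=max(cv2.findContours(mask.astype(np.uint8),cv2.RETR_EXTERNAL,cv2.CHAIN_APPROX_NONE)[0],key=cv2.contourArea)[:,0]
    P=np.array([plane(c,u,v,z)[:2] for u,v in k]).astype(np.float32)
    (cx,cy),(w,h),a=cv2.minAreaRect(P*1000)
    if h>w: w,h,a=h,w,a+90
    return np.round([cx,cy],1),np.round([w,h],1),round((a+90)%180-90,1)
E
python3 - <<'E'
from h import *
zs=dict(wing_nut_center=.08,short_spacer_center=.05,bracket_center=.04,long_spacer_center=.03,hex_bolt_center=.01,stud_fixture=.006,hardware_tray=.012,spacer_post=.006,rack_seat=.03)
for n in('top','scene'):
    c=grab(n)
    for k,z in zs.items():
        for d in viewer.outline_of(k,c['raw'])[:3]:
            if d['score']<.2: continue
            u,v=centroid(d['mask'])
            print(n,k,round(d['score'],2),np.round(d['bbox']),'c',np.round([u,v],1),np.round(plane(c,u,v,z),3),fitplane(d['mask'],c,z), d['mask'].sum())
info()
E
```

```text
top wing_nut_center 0.76 [233. 143. 240. 167.] c [237.1 153.5] [0.623 0.252 0.08 ] (array([623.7, 252.5]), array([47.2, 21.3]), 24.8) 157
top wing_nut_center 0.53 [192. 228. 260. 290.] c [223.1 256.6] [0.409 0.282 0.08 ] (array([409.8, 281.1]), array([129.8, 119. ]), -84.1) 3766
top short_spacer_center 0.52 [227. 152. 249. 169.] c [240.3 160.2] [0.617 0.25  0.05 ] (array([618.5, 239.5]), array([34.8, 17.7]), -20.1) 163
top bracket_center 0.64 [228. 139. 253. 186.] c [241.8 163.3] [0.613 0.249 0.04 ] (array([591.3, 247. ]), array([39.3, 36.9]), 7.6) 404
top long_spacer_center 0.79 [274. 256. 293. 270.] c [281.4 263. ] [0.395 0.17  0.03 ] (array([395.4, 169.6]), array([40. , 37.5]), 87.4) 250
top hex_bolt_center 0.56 [367. 146. 388. 178.] c [377.3 159.3] [ 0.618 -0.049  0.01 ] (array([616.4, -44.9]), array([71.4, 24.9]), -36.2) 241
top hex_bolt_center 0.5 [254. 196. 286. 208.] c [269.2 200.9] [0.534 0.194 0.01 ] (array([531.1, 190.6]), array([65.8, 26.8]), 87.4) 242
top stud_fixture 0.6 [225. 150. 262. 176.] c [246.9 162.7] [0.624 0.243 0.006] (array([627.2, 225.7]), array([64. , 25.1]
[... 1250 characters left out ...]
6.7]), -4.7) 277
scene hardware_tray 0.73 [177. 169. 254. 229.] c [212.7 198.2] [0.413 0.287 0.012] (array([416.5, 290.6]), array([149.7, 136. ]), -84.5) 2521
scene spacer_post 0.55 [260. 212. 298. 248.] c [277.  232.4] [0.454 0.105 0.006] (array([456.4, 113.4]), array([92.4, 65.1]), 73.2) 756
scene rack_seat 0.58 [418. 226. 455. 268.] c [435.4 248. ] [ 0.64  -0.168  0.03 ] (array([ 634.2, -161.9]), array([88.1, 65.6]), -9.8) 770
scene rack_seat 0.27 [279. 135. 297. 154.] c [288.4 144. ] [0.662 0.297 0.03 ] (array([665.3, 302.3]), array([79.6, 37.5]), 36.9) 200
t 1.15 p [ 0.1557 -0.6053  0.2313] rot [ 3.142 -0.     0.252] F [0.3 0.6 0.4] w 0.0852 q [ 1.25  0.52 -0.04  1.6   0.02  1.02 -0.11]
```

```bash
python3 - <<'E'
import cv2,numpy as np
a=cv2.imread('pics/top0.png'); b=cv2.imread('pics/scene0.png')
cv2.imwrite('pics/z1.png',np.hstack([cv2.resize(a[130:280,180:330],(400,400),interpolation=2)[:, :],cv2.resize(b[125:275,170:320],(400,400),interpolation=2)]))
cv2.imwrite('pics/z2.png',np.hstack([cv2.resize(a[110:190,350:450],(400,320),interpolation=2),cv2.resize(b[200:280,370:470],(400,320),interpolation=2)]))
E
```

```text
(no output)
```

View pics/z1.png

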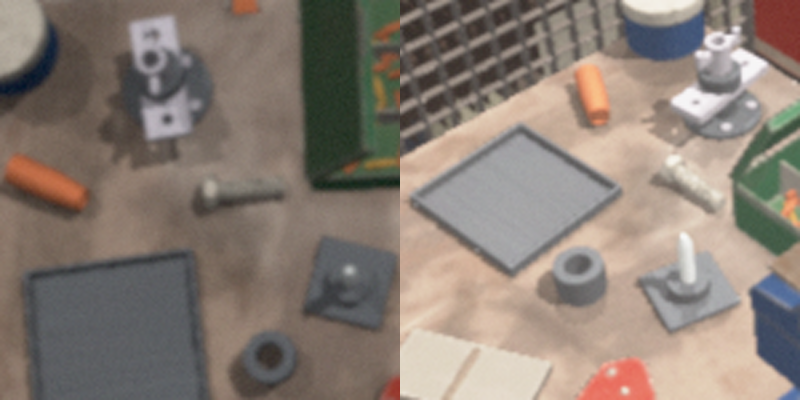

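View pics/z2.png

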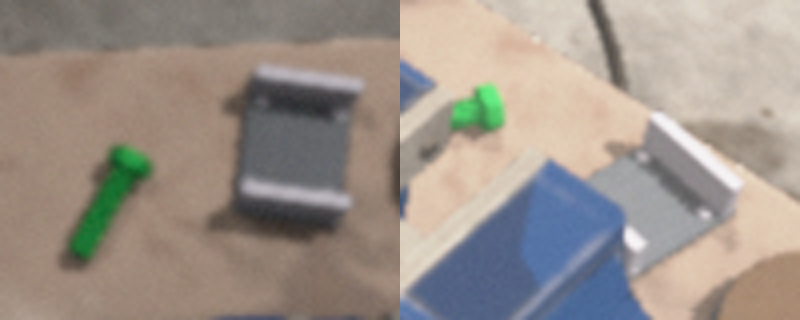

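Wrist camera next. I'll write a move calculator that converts a world target into tool axes.

```bash
cat >> h.py <<'E'
def to(x,y,z,yawdeg):
    """print shift mm / turn deg, in present tool axes, to get TCP to world (x,y,z), tool down, yaw"""
    T=T_tool(); Rt=R.from_euler('xyz',[np.pi,0,np.radians(yawdeg)]).as_matrix()
    d=T[:3,:3].T@(np.array([x,y,z])-T[:3,3])*1000
    r=np.degrees(R.from_matrix(T[:3,:3].T@Rt).as_rotvec())
    print('->',(x,y,z,yawdeg),'t',np.round(d,1),'r',np.round(r,1))
E
python3 - <<'E'
from h import *
info()
to(.35,-.55,.32,60); to(.55,-.3,.32,60);to(.60,.1,.32,60);to(.55,.22,.32,180)
E
```

```text
t 1.15 p [ 0.1557 -0.6053  0.2313] rot [ 3.142 -0.     0.252] F [0.3 0.6 0.4] w 0.0852 q [ 1.25  0.52 -0.04  1.6   0.02  1.02 -0.11]
-> (0.35, -0.55, 0.32, 60) t [201.9  -5.1 -88.7] r [  0.   -0.  -45.6]
-> (0.55, -0.3, 0.32, 60) t [ 457.9 -197.4  -88.7] r [  0.   -0.  -45.6]
-> (0.6, 0.1, 0.32, 60) t [ 606.  -572.4  -88.7] r [  0.   -0.  -45.6]
-> (0.55, 0.22, 0.32, 180) t [ 587.5 -701.   -88.7] r [   0.    -0.  -165.6]
```

```bash
python3 -m creep '[{"tx":100,"ty":0,"tz":-89,"rz":-20,"hand":-1},{"tx":200,"ty":-5,"tz":-89,"rz":-40,"hand":-1},{"tx":330,"ty":-100,"tz":-89,"rz":-60,"hand":-1},{"tx":330,"ty":-100,"tz":-89,"rz":-60,"hand":-1},{"tx":330,"ty":-100,"tz":-89,"rz":-60,"hand":-1},{"tx":458,"ty":-197,"tz":-89,"rz":-80,"hand":-1},{"tx":458,"ty":-197,"tz":-89,"rz":-80,"hand":-1},{"tx":458,"ty":-197,"tz":-89,"rz":-80,"hand":-1}]'
python3 - <<'E'
from h import *
info(); to(.60,.1,.32,140);to(.55,.22,.32,180)
E
```

```text
t 1.15 p [ 0.1557 -0.6053  0.2313] rot [ 3.142 -0.     0.252] F [0.3 0.6 0.4] w 0.0852 q [ 1.25  0.52 -0.04  1.6   0.02  1.02 -0.11]
-> (0.6, 0.1, 0.32, 140) t [ 606.  -572.4  -88.7] r [   0.    -0.  -125.6]
-> (0.55, 0.22, 0.32, 180) t [ 587.5 -701.   -88.7] r [   0.    -0.  -165.6]schema error: expected keys rx, ry, rz, tx, ty, tz, hand
```

All keys are required in every row.

```bash
python3 -m creep '[{"rx":0,"ry":0,"rz":-20,"tx":100,"ty":0,"tz":-89,"hand":-1},{"rx":0,"ry":0,"rz":-40,"tx":200,"ty":-5,"tz":-89,"hand":-1},{"rx":0,"ry":0,"rz":-60,"tx":330,"ty":-100,"tz":-89,"hand":-1},{"rx":0,"ry":0,"rz":-60,"tx":330,"ty":-100,"tz":-89,"hand":-1},{"rx":0,"ry":0,"rz":-60,"tx":330,"ty":-100,"tz":-89,"hand":-1},{"rx":0,"ry":0,"rz":-80,"tx":458,"ty":-197,"tz":-89,"hand":-1},{"rx":0,"ry":0,"rz":-80,"tx":458,"ty":-197,"tz":-89,"hand":-1},{"rx":0,"ry":0,"rz":-80,"tx":458,"ty":-197,"tz":-89,"hand":-1}]'
python3 - <<'E'
from h import *
info(); to(.60,.1,.32,140);to(.55,.22,.32,180)
E
```

```text
clock: 1.95
position: [0.4635, -0.3873, 0.3128]
tool_rot: [3.141, 0.0, 1.458]
force: [1.3, -0.0, 0.5]
grip_width: 0.0853
t 1.95 p [ 0.4635 -0.3873  0.3128] rot [3.141 0.    1.458] F [ 1.3 -0.   0.5] w 0.0853 q [ 0.87  0.44 -0.39  1.54  0.18  1.2   0.33]
-> (0.6, 0.1, 0.32, 140) t [499.5  80.7  -7.4] r [  0.    0.  -56.5]
-> (0.55, 0.22, 0.32, 180) t [613.1  17.4  -7.4] r [ -0.    0.  -96.5]
```

```bash
python3 -m creep '[{"rx":0,"ry":0,"rz":-40,"tx":300,"ty":90,"tz":-7,"hand":-1},{"rx":0,"ry":0,"rz":-60,"tx":300,"ty":90,"tz":-7,"hand":-1},{"rx":0,"ry":0,"rz":-60,"tx":300,"ty":90,"tz":-7,"hand":-1},{"rx":0,"ry":0,"rz":-60,"tx":300,"ty":90,"tz":-7,"hand":-1},{"rx":0,"ry":0,"rz":-60,"tx":400,"ty":90,"tz":-7,"hand":-1},{"rx":0,"ry":0,"rz":-60,"tx":500,"ty":80,"tz":-7,"hand":-1},{"rx":0,"ry":0,"rz":-70,"tx":613,"ty":17,"tz":-7,"hand":-1},{"rx":0,"ry":0,"rz":-90,"tx":613,"ty":17,"tz":-7,"hand":-1}]'
python3 - <<'E'
from h import *
info(); to(.56,.22,.32,180)
E
```

```text
clock: 2.75
position: [0.5604, -0.0062, 0.3184]
tool_rot: [3.142, 0.0, 2.658]
force: [1.1, -1.1, -0.4]
grip_width: 0.0856
t 2.75 p [ 0.5604 -0.0062  0.3184] rot [3.142 0.    2.658] F [ 1.1 -1.1 -0.4] w 0.0856 q [ 0.46  0.42 -0.77  1.63  0.31  1.21  0.71]
-> (0.56, 0.22, 0.32, 180) t [105.6 200.1  -1.6] r [  0.    0.  -27.7]
```

```bash
python3 -m creep '[{"rx":0,"ry":0,"rz":-28,"tx":106,"ty":200,"tz":-2,"hand":-1},{"rx":0,"ry":0,"rz":-28,"tx":106,"ty":200,"tz":-2,"hand":-1},{"rx":0,"ry":0,"rz":-28,"tx":106,"ty":200,"tz":-2,"hand":-1},{"rx":0,"ry":0,"rz":-28,"tx":106,"ty":200,"tz":-2,"hand":-1},{"rx":0,"ry":0,"rz":-28,"tx":106,"ty":200,"tz":-2,"hand":-1},{"rx":0,"ry":0,"rz":-28,"tx":106,"ty":200,"tz":-2,"hand":-1},{"rx":0,"ry":0,"rz":-28,"tx":106,"ty":200,"tz":-2,"hand":-1},{"rx":0,"ry":0,"rz":-28,"tx":106,"ty":200,"tz":-2,"hand":-1}]'
cat >> h.py <<'E'
ZS=dict(wing_nut_center=.08,short_spacer_center=.05,bracket_center=.04,long_spacer_center=.03,hex_bolt_center=.01,stud_fixture=.006,hardware_tray=.012,spacer_post=.006,rack_seat=.03)
def det(c,names,ms=.3):
    for k in names:
        for d in viewer.outline_of(k,c['raw'])[:3]:
            if d['score']<ms: continue
            u,v=centroid(d['mask']); z=ZS[k]
            print(k,round(d['score'],2),'bb',np.round(d['bbox']),'c',np.round([u,v],1),np.round(plane(c,u,v,z),4),fitplane(d['mask'],c,z))
E
python3 - <<'E'
from h import *
info(); c=grab('wrist','w1'); det(c,ZS)
E
```

```text
clock: 3.55
position: [0.5615, 0.2171, 0.3203]
tool_rot: [-3.141, 0.0, 3.139]
force: [-0.5, -1.3, -0.1]
grip_width: 0.0857
t 3.55 p [0.5615 0.2171 0.3203] rot [-3.141  0.     3.139] F [-0.5 -1.3 -0.1] w 0.0857 q [ 0.11  0.53 -0.88  1.52  0.42  1.29  0.75]
wing_nut_center 0.64 bb [340. 191. 356. 230.] c [347.4 209.6] [0.6223 0.251  0.08  ] (array([624.2, 251.1]), array([56.1, 21.3]), 1.8)
short_spacer_center 0.59 bb [338. 188. 363. 215.] c [345.2 200.3] [0.6183 0.25   0.05  ] (array([622.1, 239.1]), array([39.9, 15.1]), 0.5)
short_spacer_center 0.39 bb [ 73. 179. 123. 239.] c [101.  207.3] [ 0.6288 -0.1221  0.05  ] (array([ 630.5, -127.4]), array([87.6, 72.8]), -10.9)
bracket_center 0.69 bb [330. 170. 359. 230.] c [344. 193.] [0.6097 0.2486 0.04  ] (array([589.3, 245.6]), array([35.3, 34.8]), 6.5)
bracket_center 0.46 bb [334. 190. 363. 214.] c [345.4 200.4] [0.6216 0.251  0.04  ] (array([624.3, 238.2]), array([40.9, 15.1]), -11.6)
long_spacer_center 0.8 bb [274.  22. 306.  58.] c [288.9  38.8] [0.3964 0.171  0.03  ] (array([397.1, 171.1]), array([43.2, 40.4]), -1.3)
hex_bolt_center 0.87 bb [285. 131. 327. 148.] c [305.9 140.7] [0.5338 0.19   0.01  ] (array([532.8, 188.4]), array([65.6, 24.5]), 89.9)
hex_bolt_center 0.79 bb [147. 174. 176. 210.] c [161.  193.1] [ 0.6184 -0.0502  0.01  ] (array([615. , -50.9]), array([76.4, 27.5]), -27.7)
stud_fixture 0.84 bb [321. 178. 368. 212.] c [341.9 193.1] [0.6202 0.2477 0.006 ] (array([625.7, 223.8]), array([55.9, 18.3]), 0.5)
hardware_tray 0.67 bb [322.   0. 428. 112.] c [377.7  54.8] [0.4134 0.2944 0.012 ] (array([417.5, 294.3]), array([137.8, 127.5]), -84.5)
spacer_post 0.64 bb [223.  60. 274. 114.] c [248.  86.] [0.4539 0.1054 0.006 ] (array([454.6, 105.4]), array([64.8, 63.9]), 72.7)
rack_seat 0.67 bb [ 69. 180. 127. 236.] c [100.8 207.6] [ 0.6364 -0.139   0.03  ] (array([ 637.5, -144.1]), array([91. , 79.4]), -10.9)
```

View pics/w1.png

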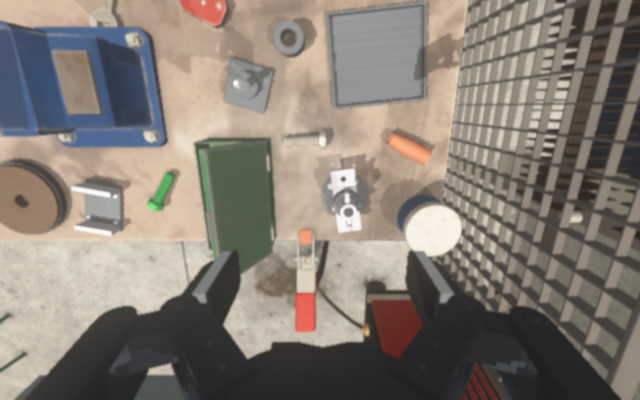

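```bash
python3 - <<'E'
from h import *
to(.60,.248,.22,180)
E
python3 -m creep '[{"rx":0,"ry":0,"rz":0,"tx":-39,"ty":31,"tz":100,"hand":-1},{"rx":0,"ry":0,"rz":0,"tx":-39,"ty":31,"tz":100,"hand":-1},{"rx":0,"ry":0,"rz":0,"tx":-39,"ty":31,"tz":100,"hand":-1},{"rx":0,"ry":0,"rz":0,"tx":-39,"ty":31,"tz":100,"hand":-1},{"rx":0,"ry":0,"rz":0,"tx":-39,"ty":31,"tz":100,"hand":-1}]'
python3 - <<'E'
from h import *
info(); c=grab('wrist','w2'); det(c,['wing_nut_center','short_spacer_center','bracket_center','stud_fixture'])
im=cv2.imread('pics/w2.png')
for x,y in((.62,.248),(.622,.25),(.624,.252)): print(proj(c,(x,y,.088)),proj(c,(x,y,.066)))
cv2.imwrite('pics/w2z.png',cv2.resize(im[100:300,220:480],(780,600),interpolation=2))
E
```

```text
-> (0.6, 0.248, 0.22, 180) t [-38.7  30.  100.3] r [-0.  -0.  -0.1]
clock: 4.55
position: [0.6003, 0.2494, 0.2218]
tool_rot: [3.141, 0.001, 3.141]
force: [0.2, 0.7, -0.4]
grip_width: 0.0853
t 4.55 p [0.6003 0.2494 0.2218] rot [3.141e+00 1.000e-03 3.141e+00] F [ 0.2  0.7 -0.4] w 0.0853 q [ 0.02  0.69 -0.82  1.51  0.53  1.17  0.68]
wing_nut_center 0.95 bb [314. 181. 339. 234.] c [325.8 206.7] [0.6221 0.2519 0.08  ] (array([623.9, 252.2]), array([58. , 25.6]), -8.2)
short_spacer_center 0.69 bb [310. 179. 344. 212.] c [325.6 194.3] [0.6177 0.2519 0.05  ] (array([617.6, 264.3]), array([38.6, 13.8]), 25.9)
bracket_center 0.98 bb [306. 151. 348. 238.] c [324.  186.4] [0.6111 0.2502 0.04  ] (array([591. , 246.9]), array([39.3, 35.9]), 7.8)
(np.float64(322.0925914539864), np.float64(207.39729021253876)) (np.float64(322.1204304889682), np.float64(200.63102188903852))
(np.float64(324.05293703490395), np.float64(209.24035480611434)) (np.float64(323.95007780093715), np.float64(202.36439755563364))
(np.float64(326.00514242663263), np.float64(211.07576621107611)) (np.float64(325.77263297921064), np.float64(204.09105425956773))
```

View pics/w2z.png

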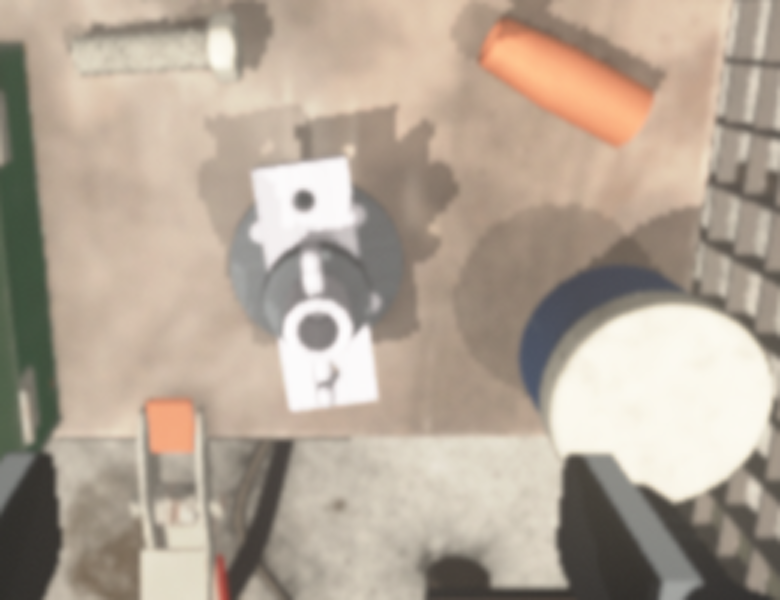

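```bash
python3 - <<'E'
from h import *
c=grab('wrist')
print([np.round(plane(c,394,217,z),3) for z in (0,.05,.1)],[np.round(plane(c,403,235,z),3) for z in (.06,.1,.14)],[np.round(plane(c,220+665/3,100+390/3,z),3) for z in (.06,.1,.14)])
t=grab('top')
for z in (.06,.08,.1,.12,.14): print(z,np.round(plane(t,179,142,z),3),np.round(plane(t,198,150,z),3))
to(.622,.252,.15,187.7)
E
```

```text
[array([0.666, 0.345, 0.   ]), array([0.646, 0.332, 0.05 ]), array([0.626, 0.318, 0.1  ])] [array([0.664, 0.341, 0.06 ]), array([0.646, 0.329, 0.1  ]), array([0.627, 0.317, 0.14 ])] [array([0.658, 0.385, 0.06 ]), array([0.64 , 0.367, 0.1  ]), array([0.622, 0.349, 0.14 ])]
0.06 [0.66  0.379 0.06 ] [0.641 0.338 0.06 ]
0.08 [0.653 0.373 0.08 ] [0.634 0.333 0.08 ]
0.1 [0.646 0.367 0.1  ] [0.627 0.328 0.1  ]
0.12 [0.639 0.362 0.12 ] [0.621 0.323 0.12 ]
0.14 [0.632 0.356 0.14 ] [0.614 0.318 0.14 ]
-> (0.622, 0.252, 0.15, 187.7) t [-21.5   3.1  71.2] r [ 0.   0.1 -7.8]
```

```bash
python3 -m creep '[{"rx":0,"ry":0,"rz":-8,"tx":-21.5,"ty":3,"tz":71,"hand":-0.1},{"rx":0,"ry":0,"rz":-8,"tx":-21.5,"ty":3,"tz":71,"hand":-0.1},{"rx":0,"ry":0,"rz":-8,"tx":-21.5,"ty":3,"tz":71,"hand":-0.1},{"rx":0,"ry":0,"rz":-8,"tx":-21.5,"ty":3,"tz":71,"hand":-0.1},{"rx":0,"ry":0,"rz":-8,"tx":-21.5,"ty":3,"tz":71,"hand":-0.1},{"rx":0,"ry":0,"rz":-8,"tx":-21.5,"ty":3,"tz":71,"hand":-0.1}]' 40
python3 - <<'E'
from h import *
info(); c=grab('wrist','w3'); to(.622,.252,.060,187.7)
E
```

```text
clock: 5.5
position: [0.6221, 0.2525, 0.1511]
tool_rot: [3.141, 0.002, -3.003]
force: [0.3, 0.6, -1.2]
grip_width: 0.0471
t 5.5 p [0.6221 0.2525 0.1511] rot [ 3.141e+00  2.000e-03 -3.003e+00] F [ 0.3  0.6 -1.2] w 0.0471 q [ 0.    0.8  -0.8   1.51  0.62  1.1   0.77]
-> (0.622, 0.252, 0.06, 187.7) t [ 0.2 -0.4 90.8] r [0.  0.1 0.2]
```

View pics/w3.png

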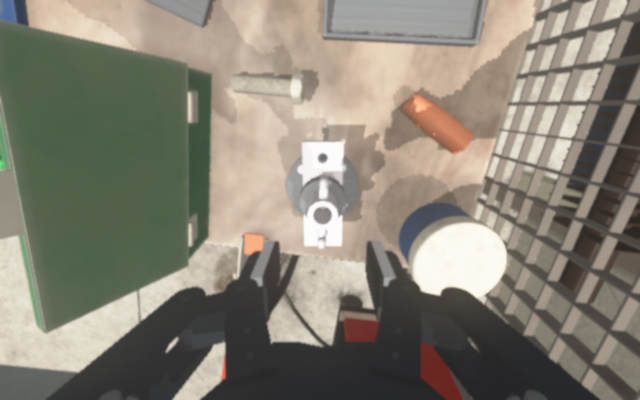

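The nut is centred between the fingers at column 322, with its wings and the bracket aligned vertically. I'll descend and close.

```bash
python3 -m creep '[{"rx":0,"ry":0,"rz":0,"tx":0,"ty":0,"tz":50,"hand":-0.1},{"rx":0,"ry":0,"rz":0,"tx":0,"ty":0,"tz":91,"hand":-0.1},{"rx":0,"ry":0,"rz":0,"tx":0,"ty":0,"tz":91,"hand":-0.1},{"rx":0,"ry":0,"rz":0,"tx":0,"ty":0,"tz":91,"hand":1},{"rx":0,"ry":0,"rz":0,"tx":0,"ty":0,"tz":91,"hand":1},{"rx":0,"ry":0,"rz":0,"tx":0,"ty":0,"tz":91,"hand":1},{"rx":0,"ry":0,"rz":0,"tx":0,"ty":0,"tz":91,"hand":1}]' 40
python3 - <<'E'
from h import *
info()
E
```

```text
clock: 6.25
position: [0.6229, 0.253, 0.0609]
tool_rot: [3.14, 0.003, -3.003]
force: [-1.3, 0.3, 10.1]
grip_width: 0.0224
t 6.25 p [0.6229 0.253  0.0609] rot [ 3.140e+00  3.000e-03 -3.003e+00] F [-1.3  0.3 10.1] w 0.0224 q [-0.03  0.9  -0.74  1.56  0.7   0.96  0.71]
```

```bash
python3 -m creep '[{"rx":0,"ry":0,"rz":0,"tx":0,"ty":0,"tz":-15,"hand":1},{"rx":0,"ry":0,"rz":0,"tx":0,"ty":0,"tz":-50,"hand":1},{"rx":0,"ry":0,"rz":0,"tx":0,"ty":0,"tz":-100,"hand":1},{"rx":0,"ry":0,"rz":0,"tx":0,"ty":0,"tz":-150,"hand":1},{"rx":0,"ry":0,"rz":0,"tx":0,"ty":0,"tz":-180,"hand":1},{"rx":0,"ry":0,"rz":0,"tx":0,"ty":0,"tz":-180,"hand":1}]'
python3 - <<'E'
from h import *
info(); to(.419,.263,.24,185); c=grab('scene','s1');c=grab('wrist','w4')
a=cv2.imread('pics/s1.png')[50:300,150:450]; cv2.imwrite('pics/s1z.png',cv2.resize(a,(720,600)))
E
```

```text
clock: 6.85
position: [0.6229, 0.2533, 0.2449]
tool_rot: [3.14, 0.007, -3.003]
force: [0.7, -0.4, -0.6]
grip_width: 0.0219
t 6.85 p [0.6229 0.2533 0.2449] rot [ 3.14   0.007 -3.003] F [ 0.7 -0.4 -0.6] w 0.0219 q [ 0.02  0.71 -0.85  1.42  0.54  1.24  0.83]
-> (0.419, 0.263, 0.24, 185) t [200.6  37.7   3.5] r [0.1 0.4 2.9]
```

View pics/w4.png

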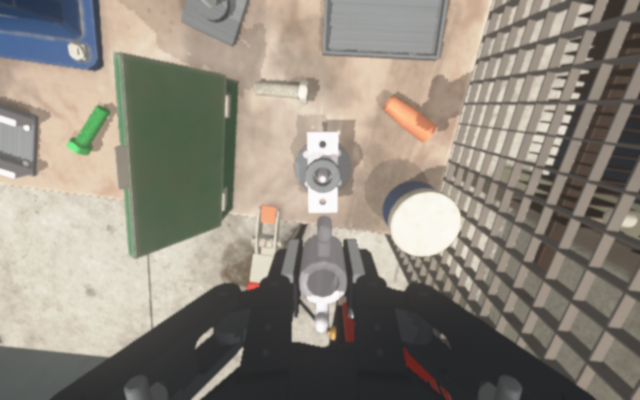

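View pics/s1z.png

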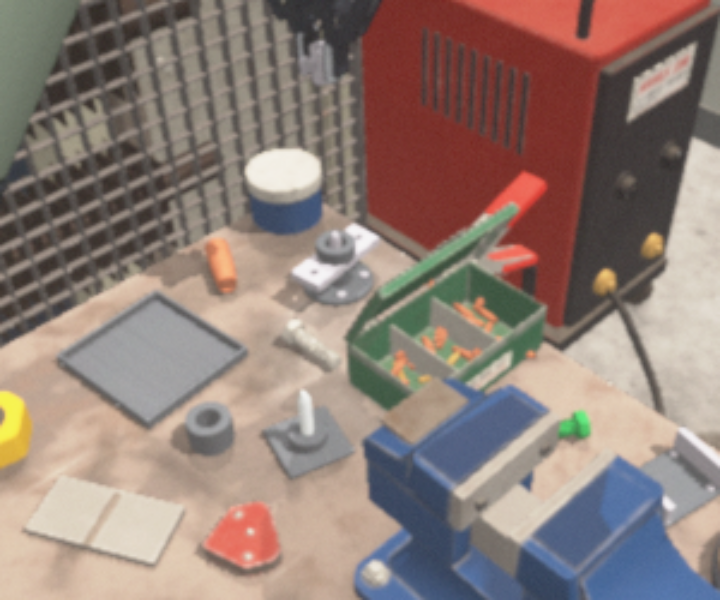

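The nut is in the gripper (wrist view at about (320,265)), and the spacer and bracket are still on the stud at (323,172). On to the tray.

```bash
python3 -m creep '[{"rx":0,"ry":0.4,"rz":3,"tx":200,"ty":38,"tz":4,"hand":1},{"rx":0,"ry":0.4,"rz":3,"tx":200,"ty":38,"tz":4,"hand":1},{"rx":0,"ry":0.4,"rz":3,"tx":200,"ty":38,"tz":4,"hand":1},{"rx":0,"ry":0.4,"rz":3,"tx":200,"ty":38,"tz":4,"hand":1},{"rx":0,"ry":0.4,"rz":3,"tx":200,"ty":38,"tz":4,"hand":1},{"rx":0,"ry":0.4,"rz":3,"tx":200,"ty":38,"tz":4,"hand":1},{"rx":0,"ry":0.4,"rz":3,"tx":200,"ty":38,"tz":4,"hand":1}]'
python3 - <<'E'
from h import *
info(); to(.419,.263,.010,185); c=grab('wrist','w5')
for z in (.011,):
  for s in ((-.064,-.069),(.064,-.069),(.064,.069),(-.064,.069)):
    a=np.radians(5); p=(.4165+s[0]*np.cos(a)-s[1]*np.sin(a),.293+s[0]*np.sin(a)+s[1]*np.cos(a),z); u=proj(c,p); cv2.circle(c['raw']['pixels'],(int(u[0]),int(u[1])),3,(0,255,0),1)
cv2.imwrite('pics/w5m.png',c['raw']['pixels'])
E
```

```text
clock: 7.65
position: [0.4192, 0.2618, 0.2341]
tool_rot: [-3.141, -0.007, -3.056]
force: [0.0, -0.3, -0.9]
grip_width: 0.0219
t 7.65 p [0.4192 0.2618 0.2341] rot [-3.141 -0.007 -3.056] F [ 0.  -0.3 -0.9] w 0.0219 q [ 0.05  0.45 -0.95  1.89  0.42  1.02  0.57]
-> (0.419, 0.263, 0.01, 185) t [ -1.5   1.2 224.1] r [-0.  -0.4 -0.1]
```

View pics/w5m.png

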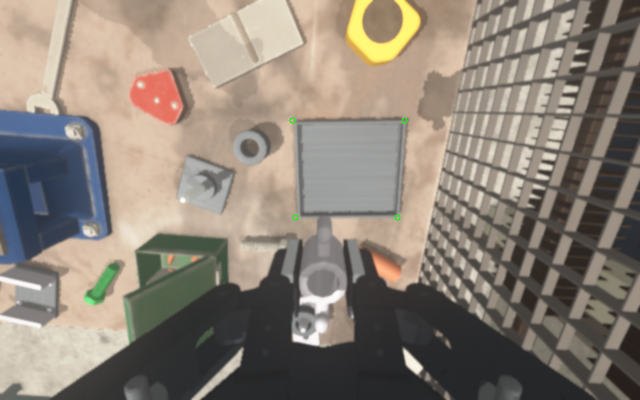

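```bash
python3 -m creep '[{"rx":0,"ry":-0.4,"rz":0,"tx":-1.5,"ty":1,"tz":50,"hand":1},{"rx":0,"ry":-0.4,"rz":0,"tx":-1.5,"ty":1,"tz":100,"hand":1},{"rx":0,"ry":-0.4,"rz":0,"tx":-1.5,"ty":1,"tz":150,"hand":1},{"rx":0,"ry":-0.4,"rz":0,"tx":-1.5,"ty":1,"tz":190,"hand":1},{"rx":0,"ry":-0.4,"rz":0,"tx":-1.5,"ty":1,"tz":210,"hand":1},{"rx":0,"ry":-0.4,"rz":0,"tx":-1.5,"ty":1,"tz":219,"hand":1},{"rx":0,"ry":-0.4,"rz":0,"tx":-1.5,"ty":1,"tz":222,"hand":1},{"rx":0,"ry":-0.4,"rz":0,"tx":-1.5,"ty":1,"tz":222,"hand":1}]'
python3 - <<'E'
from h import *
info()
E
```

```text
clock: 8.5
position: [0.4188, 0.2633, 0.0127]
tool_rot: [3.141, 0.0, -3.056]
force: [-0.1, 0.2, 0.1]
grip_width: 0.0219
t 8.5 p [0.4188 0.2633 0.0127] rot [ 3.141  0.    -3.056] F [-0.1  0.2  0.1] w 0.0219 q [-0.2   0.77 -0.66  2.05  0.84  0.61  0.22]
```

```bash
python3 -m creep '[{"rx":0,"ry":0,"rz":0,"tx":0,"ty":0,"tz":4,"hand":1},{"rx":0,"ry":0,"rz":0,"tx":0,"ty":0,"tz":4,"hand":1},{"rx":0,"ry":0,"rz":0,"tx":0,"ty":0,"tz":4,"hand":0.15},{"rx":0,"ry":0,"rz":0,"tx":0,"ty":0,"tz":4,"hand":0.15},{"rx":0,"ry":0,"rz":0,"tx":0,"ty":0,"tz":4,"hand":0.15},{"rx":0,"ry":0,"rz":0,"tx":0,"ty":0,"tz":-40,"hand":0.15},{"rx":0,"ry":0,"rz":0,"tx":0,"ty":0,"tz":-90,"hand":0.15},{"rx":0,"ry":0,"rz":0,"tx":0,"ty":0,"tz":-140,"hand":0.15}]'
python3 - <<'E'
from h import *
info(); to(.3955,.168,.16,90);to(.3955,.168,.16,270)
c=grab('wrist','w6'); det(c,['wing_nut_center','long_spacer_center'])
E
```

```text
clock: 9.3
position: [0.4175, 0.2631, 0.154]
tool_rot: [-3.141, -0.001, -3.055]
force: [0.6, -0.7, 0.6]
grip_width: 0.0364
t 9.3 p [0.4175 0.2631 0.154 ] rot [-3.141e+00 -1.000e-03 -3.055e+00] F [ 0.6 -0.7  0.6] w 0.0364 q [-0.03  0.55 -0.87  1.98  0.56  0.86  0.45]
-> (0.3955, 0.168, 0.16, 90) t [ 30.2 -92.8  -6. ] r [-0.1 -0.  95. ]
-> (0.3955, 0.168, 0.16, 270) t [ 30.2 -92.8  -6. ] r [  0.   -0.1 -85. ]
wing_nut_center 0.89 bb [312. 163. 334. 224.] c [322.3 192.3] [0.4032 0.2607 0.08  ] (array([404.2, 260.5]), array([48.4, 18.9]), 5.7)
long_spacer_center 0.86 bb [209. 134. 258. 181.] c [230.  157.5] [0.3918 0.1733 0.03  ] (array([392.1, 172.6]), array([48.9, 39.5]), -46.5)
```

View pics/w6.png

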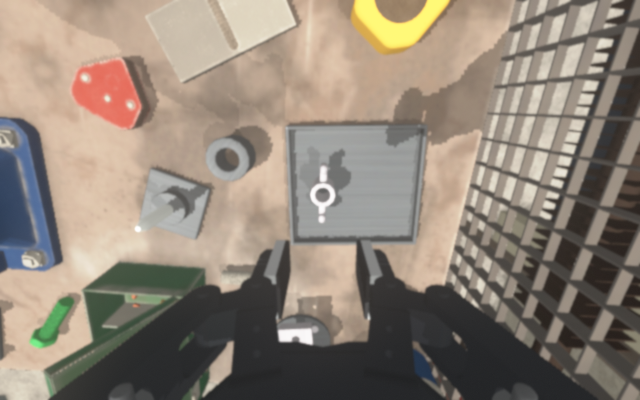

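The nut stands in the tray at about (322,194). Next is the long spacer at roughly (0.394, 0.170), closing along world x.

```bash
python3 -m creep '[{"rx":0,"ry":0,"rz":20,"tx":31,"ty":-91,"tz":-6,"hand":-0.4},{"rx":0,"ry":0,"rz":20,"tx":31,"ty":-91,"tz":-6,"hand":-0.4},{"rx":0,"ry":0,"rz":40,"tx":31,"ty":-91,"tz":-6,"hand":-0.4},{"rx":0,"ry":0,"rz":40,"tx":31,"ty":-91,"tz":-6,"hand":-0.4},{"rx":0,"ry":0,"rz":60,"tx":31,"ty":-91,"tz":-6,"hand":-0.4},{"rx":0,"ry":0,"rz":60,"tx":31,"ty":-91,"tz":-6,"hand":-0.4},{"rx":0,"ry":0,"rz":80,"tx":31,"ty":-91,"tz":-6,"hand":-0.4},{"rx":0,"ry":0,"rz":80,"tx":31,"ty":-91,"tz":-6,"hand":-0.4}]'
python3 -m creep '[{"rx":0,"ry":0,"rz":27,"tx":0,"ty":0,"tz":0,"hand":-0.4},{"rx":0,"ry":0,"rz":27,"tx":0,"ty":0,"tz":0,"hand":-0.4},{"rx":0,"ry":0,"rz":27,"tx":0,"ty":0,"tz":0,"hand":-0.4},{"rx":0,"ry":0,"rz":27,"tx":0,"ty":0,"tz":0,"hand":-0.4}]'
python3 - <<'E'
from h import *
info(); to(.394,.170,.008,90)
c=grab('wrist','w7'); det(c,['long_spacer_center','spacer_post'])
E
```

```text
clock: 10.25
position: [0.3948, 0.1694, 0.1576]
tool_rot: [-3.14, 0.0, 2.022]
force: [-0.0, 0.6, -0.1]
grip_width: 0.0599
clock: 10.65
position: [0.3948, 0.1696, 0.1577]
tool_rot: [-3.141, 0.001, 1.553]
force: [0.3, -0.1, -0.2]
grip_width: 0.0595
t 10.65 p [0.3948 0.1696 0.1577] rot [-3.141e+00  1.000e-03  1.553e+00] F [ 0.3 -0.1 -0.2] w 0.0595 q [-0.14  0.36 -0.5   2.14  0.27  0.7  -0.83]
-> (0.394, 0.17, 0.008, 90) t [  0.5  -0.7 149.7] r [-0.1  0.1 -1. ]
long_spacer_center 0.73 bb [305. 162. 343. 206.] c [322.4 185.7] [0.394  0.1729 0.03  ] (array([394.1, 173.1]), array([44.3, 40.2]), 89.0)
spacer_post 0.74 bb [342. 207. 412. 264.] c [374.1 232.9] [0.4507 0.1108 0.006 ] (array([452.9, 105.5]), array([66.1, 65.5]), 73.4)
```

View pics/w7.png

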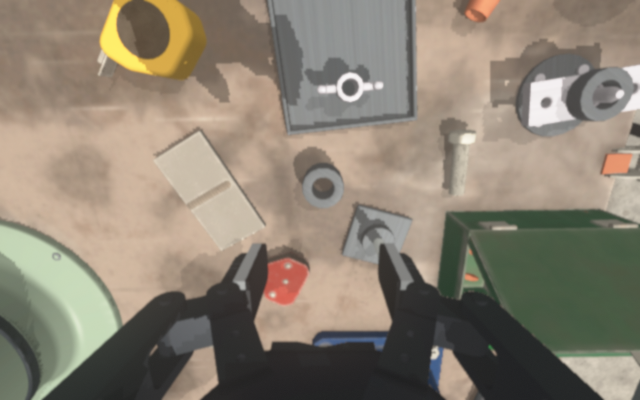

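```bash
python3 -m creep '[{"rx":0,"ry":0,"rz":0,"tx":0.5,"ty":-0.5,"tz":50,"hand":-0.4},{"rx":0,"ry":0,"rz":0,"tx":0.5,"ty":-0.5,"tz":100,"hand":-0.4},{"rx":0,"ry":0,"rz":0,"tx":0.5,"ty":-0.5,"tz":140,"hand":-0.4},{"rx":0,"ry":0,"rz":0,"tx":0.5,"ty":-0.5,"tz":150,"hand":-0.4},{"rx":0,"ry":0,"rz":0,"tx":0.5,"ty":-0.5,"tz":150,"hand":1},{"rx":0,"ry":0,"rz":0,"tx":0.5,"ty":-0.5,"tz":150,"hand":1},{"rx":0,"ry":0,"rz":0,"tx":0.5,"ty":-0.5,"tz":150,"hand":1},{"rx":0,"ry":0,"rz":0,"tx":0.5,"ty":-0.5,"tz":150,"hand":1}]' 50
python3 - <<'E'
from h import *
info()
E
```

```text
clock: 11.6
position: [0.3956, 0.1704, 0.0096]
tool_rot: [3.14, -0.001, 1.556]
force: [-0.1, -0.2, -2.4]
grip_width: 0.0408
t 11.6 p [0.3956 0.1704 0.0096] rot [ 3.140e+00 -1.000e-03  1.556e+00] F [-0.1 -0.2 -2.4] w 0.0408 q [-0.33  0.65 -0.28  2.23  0.54  0.32 -1.09]
```

```bash
python3 -m creep '[{"rx":0,"ry":0,"rz":0,"tx":0,"ty":0,"tz":-50,"hand":1},{"rx":0,"ry":0,"rz":-9,"tx":0,"ty":0,"tz":-100,"hand":1},{"rx":0,"ry":0,"rz":-18,"tx":-20,"ty":20,"tz":-150,"hand":1},{"rx":0,"ry":0,"rz":-36,"tx":-66,"ty":57,"tz":-200,"hand":1},{"rx":0,"ry":0,"rz":-36,"tx":-66,"ty":57,"tz":-200,"hand":1},{"rx":0,"ry":0,"rz":-54,"tx":-66,"ty":57,"tz":-200,"hand":1},{"rx":0,"ry":0,"rz":-72,"tx":-66,"ty":57,"tz":-200,"hand":1},{"rx":0,"ry":0,"rz":-72,"tx":-66,"ty":57,"tz":-200,"hand":1}]'
python3 - <<'E'
from h import *
info(); to(.4535,.1055,.15,180)
E
```

```text
clock: 12.4
position: [0.451, 0.1027, 0.2095]
tool_rot: [3.141, 0.002, 2.527]
force: [-0.3, -0.0, -2.5]
grip_width: 0.0406
t 12.4 p [0.451  0.1027 0.2095] rot [3.141e+00 2.000e-03 2.527e+00] F [-0.3 -0.  -2.5] w 0.0406 q [ 0.29  0.38 -0.8   2.01  0.36  0.89  0.25]
-> (0.4535, 0.1055, 0.15, 180) t [-0.3  3.7 59.5] r [ -0.    0.1 -35.2]
```

```bash
python3 -m creep '[{"rx":0,"ry":0,"rz":-35,"tx":0,"ty":4,"tz":0,"hand":1},{"rx":0,"ry":0,"rz":-35,"tx":0,"ty":4,"tz":0,"hand":1},{"rx":0,"ry":0,"rz":-35,"tx":0,"ty":4,"tz":0,"hand":1},{"rx":0,"ry":0,"rz":-35,"tx":0,"ty":4,"tz":0,"hand":1},{"rx":0,"ry":0,"rz":-35,"tx":0,"ty":4,"tz":0,"hand":1},{"rx":0,"ry":0,"rz":-35,"tx":0,"ty":4,"tz":0,"hand":1}]'
python3 - <<'E'
from h import *
info(); to(.4535,.1055,.11,180); to(.4535,.1055,.028,180)
c=grab('wrist','w8'); det(c,['spacer_post','hex_bolt_center'])
for z in (.006,.018,.068):
    u=proj(c,(.4535,.1055,z)); cv2.circle(c['raw']['pixels'],(int(u[0]),int(u[1])),2,(0,255,0),-1)
cv2.imwrite('pics/w8m.png',c['raw']['pixels'])
E
```

```text
clock: 13.0
position: [0.4531, 0.1064, 0.2088]
tool_rot: [-3.141, 0.001, 3.128]
force: [0.3, 0.5, -2.5]
grip_width: 0.0405
t 13.0 p [0.4531 0.1064 0.2088] rot [-3.141e+00  1.000e-03  3.128e+00] F [ 0.3  0.5 -2.5] w 0.0405 q [ 0.38  0.43 -0.95  2.    0.44  0.93  0.76]
-> (0.4535, 0.1055, 0.11, 180) t [-0.4 -0.9 98.8] r [-0.   0.  -0.8]
-> (0.4535, 0.1055, 0.028, 180) t [ -0.3  -0.9 180.8] r [-0.   0.  -0.8]
spacer_post 0.74 bb [419.  77. 550. 202.] c [485.1 137.2] [0.4119 0.2977 0.006 ] (array([417.7, 295.6]), array([145.1, 131.4]), -84.8)
spacer_post 0.6 bb [293. 144. 357. 204.] c [322.  172.8] [0.4523 0.1046 0.006 ] (array([453.3, 104.7]), array([63.9, 63.9]), -16.4)
hex_bolt_center 0.65 bb [212. 266. 230. 293.] c [219.9 279.2] [ 0.5984 -0.0373  0.01  ] (array([599.5, -38.4]), array([43.5, 14.9]), -30.2)
hex_bolt_center 0.59 bb [362. 223. 416. 240.] c [390.1 234. ] [0.5336 0.1919 0.01  ] (array([536.3, 189.6]), array([66.6, 25.9]), -82.6)
```

View pics/w8m.png

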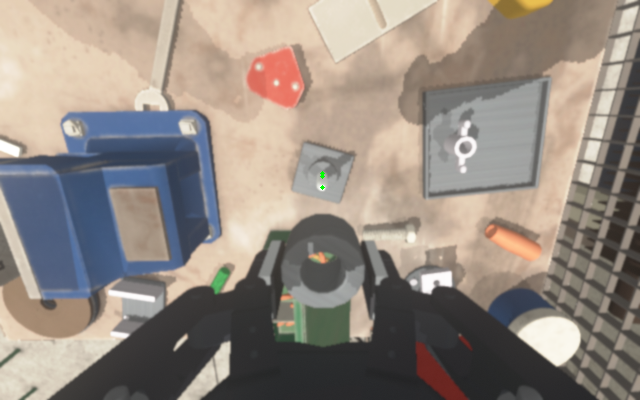

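```bash
python3 -m creep '[{"rx":0,"ry":0,"rz":-0.8,"tx":-0.4,"ty":-1,"tz":50,"hand":1},{"rx":0,"ry":0,"rz":-0.8,"tx":-0.4,"ty":-1,"tz":100,"hand":1},{"rx":0,"ry":0,"rz":-0.8,"tx":-0.4,"ty":-1,"tz":120,"hand":1},{"rx":0,"ry":0,"rz":-0.8,"tx":-0.4,"ty":-1,"tz":140,"hand":1},{"rx":0,"ry":0,"rz":-0.8,"tx":-0.4,"ty":-1,"tz":160,"hand":1},{"rx":0,"ry":0,"rz":-0.8,"tx":-0.4,"ty":-1,"tz":172,"hand":1},{"rx":0,"ry":0,"rz":-0.8,"tx":-0.4,"ty":-1,"tz":178,"hand":1},{"rx":0,"ry":0,"rz":-0.8,"tx":-0.4,"ty":-1,"tz":179,"hand":1}]'
python3 - <<'E'
from h import *
info()
E
```

```text
clock: 13.95
position: [0.4535, 0.1058, 0.0293]
tool_rot: [-3.141, -0.0, -3.137]
force: [0.8, -0.2, -2.1]
grip_width: 0.0408
t 13.95 p [0.4535 0.1058 0.0293] rot [-3.141 -0.    -3.137] F [ 0.8 -0.2 -2.1] w 0.0408 q [ 0.15  0.71 -0.67  2.12  0.82  0.59  0.45]
```

```bash
python3 -m creep '[{"rx":0,"ry":0,"rz":0,"tx":0,"ty":0,"tz":1,"hand":1},{"rx":0,"ry":0,"rz":0,"tx":0,"ty":0,"tz":1,"hand":-0.3},{"rx":0,"ry":0,"rz":0,"tx":0,"ty":0,"tz":1,"hand":-0.3},{"rx":0,"ry":0,"rz":0,"tx":0,"ty":0,"tz":0,"hand":-0.3},{"rx":0,"ry":0,"rz":0,"tx":0,"ty":0,"tz":-50,"hand":-0.3},{"rx":0,"ry":0,"rz":0,"tx":0,"ty":0,"tz":-100,"hand":-0.3},{"rx":0,"ry":0,"rz":0,"tx":0,"ty":0,"tz":-150,"hand":-0.3},{"rx":0,"ry":0,"rz":0,"tx":0,"ty":0,"tz":-200,"hand":-0.3}]'
python3 - <<'E'
from h import *
info(); to(.6,.2525,.22,187.7)
c=grab('wrist','w9'); det(c,['long_spacer_center','spacer_post','hex_bolt_center'])
E
```

```text
clock: 14.75
position: [0.4528, 0.1059, 0.2316]
tool_rot: [-3.142, -0.0, -3.136]
force: [0.9, -1.4, 0.1]
grip_width: 0.0552
t 14.75 p [0.4528 0.1059 0.2316] rot [-3.142 -0.    -3.136] F [ 0.9 -1.4  0.1] w 0.0552 q [ 0.41  0.4  -0.98  1.97  0.4   0.98  0.82]
-> (0.6, 0.2525, 0.22, 187.7) t [-148.   145.8   11.6] r [ 0.  -0.  -7.4]
long_spacer_center 0.79 bb [306. 156. 342. 193.] c [322.6 175. ] [0.4544 0.1049 0.03  ] (array([455.5, 104.8]), array([44., 44.]), -44.8)
spacer_post 0.86 bb [293. 141. 353. 200.] c [322.2 166.3] [0.4484 0.1043 0.006 ] (array([453.4, 104.2]), array([64.8, 64.4]), -16.8)
spacer_post 0.59 bb [414. 262. 442. 288.] c [429.  272.9] [0.606  0.2617 0.006 ] (array([609.9, 259.4]), array([45.2, 40.5]), 7.5)
hex_bolt_center 0.98 bb [359. 220. 411. 238.] c [386.1 228.5] [0.5339 0.1927 0.01  ] (array([534. , 189.5]), array([68.4, 25.4]), -89.7)
hex_bolt_center 0.64 bb [200. 258. 231. 296.] c [217.4 276.2] [ 0.6107 -0.0475  0.01  ] (array([613.5, -49.3]), array([75.4, 17. ]), -36.5)
```

View pics/w9.png

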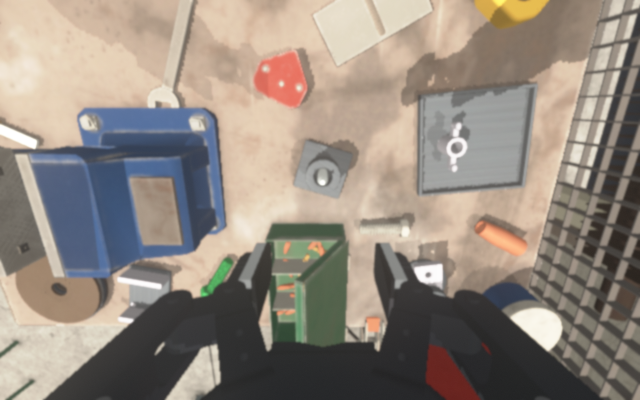

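The long spacer sits over the post at about (323,172). Next, the short spacer.

```bash
python3 -m creep '[{"rx":0,"ry":0,"rz":-7,"tx":-80,"ty":140,"tz":0,"hand":-0.3},{"rx":0,"ry":0,"rz":-7,"tx":-80,"ty":140,"tz":0,"hand":-0.3},{"rx":0,"ry":0,"rz":-7,"tx":-80,"ty":140,"tz":0,"hand":-0.3},{"rx":0,"ry":0,"rz":-7,"tx":-158,"ty":146,"tz":12,"hand":-0.3},{"rx":0,"ry":0,"rz":-7,"tx":-158,"ty":146,"tz":12,"hand":-0.3},{"rx":0,"ry":0,"rz":-7,"tx":-158,"ty":146,"tz":40,"hand":-0.3},{"rx":0,"ry":0,"rz":-7,"tx":-158,"ty":146,"tz":40,"hand":-0.3},{"rx":0,"ry":0,"rz":-7,"tx":-158,"ty":146,"tz":40,"hand":-0.3}]'
python3 - <<'E'
from h import *
info(); to(.622,.252,.038,187.7)
c=grab('wrist','w10'); det(c,['short_spacer_center','bracket_center','hex_bolt_center'])
for z in (.03,.056,.066):
    u=proj(c,(.622,.252,z)); cv2.circle(c['raw']['pixels'],(int(u[0]),int(u[1])),1,(0,255,0),-1)
cv2.imwrite('pics/w10m.png',cv2.resize(c['raw']['pixels'][100:300,220:480],(780,600),interpolation=2))
E
```

```text
clock: 15.75
position: [0.6097, 0.2526, 0.1885]
tool_rot: [-3.141, -0.002, -3.013]
force: [0.2, -0.4, 0.5]
grip_width: 0.0554
t 15.75 p [0.6097 0.2526 0.1885] rot [-3.141e+00 -2.000e-03 -3.013e+00] F [ 0.2 -0.4  0.5] w 0.0554 q [ 0.03  0.76 -0.86  1.51  0.6   1.16  0.76]
-> (0.622, 0.252, 0.038, 187.7) t [-12.5  -2.1 150.5] r [-0.  -0.1 -0.4]
short_spacer_center 0.95 bb [303. 180. 342. 223.] c [320.9 200.5] [0.6232 0.2516 0.05  ] (array([624.3, 251.8]), array([45.5, 41.5]), 7.4)
bracket_center 0.56 bb [304. 150. 339. 240.] c [320.5 191.1] [0.6162 0.2503 0.04  ] (array([591.5, 246.7]), array([36.5, 35.2]), 7.4)
hex_bolt_center 0.95 bb [ 28. 122.  64. 178.] c [ 49.  157.4] [ 0.6249 -0.0562  0.01  ] (array([622.2, -51.1]), array([69.8, 28.3]), -39.8)
hex_bolt_center 0.79 bb [242.  94. 306. 117.] c [274.8 102.2] [0.5337 0.1907 0.01  ] (array([535.4, 189.5]), array([67.2, 25.2]), -82.7)
hex_bolt_center 0.65 bb [157.   0. 212.  26.] c [185.7   9.4] [0.4595 0.0983 0.01  ] (array([462. ,  96.6]), array([54.9, 20.3]), -82.7)
```

View pics/w10m.png

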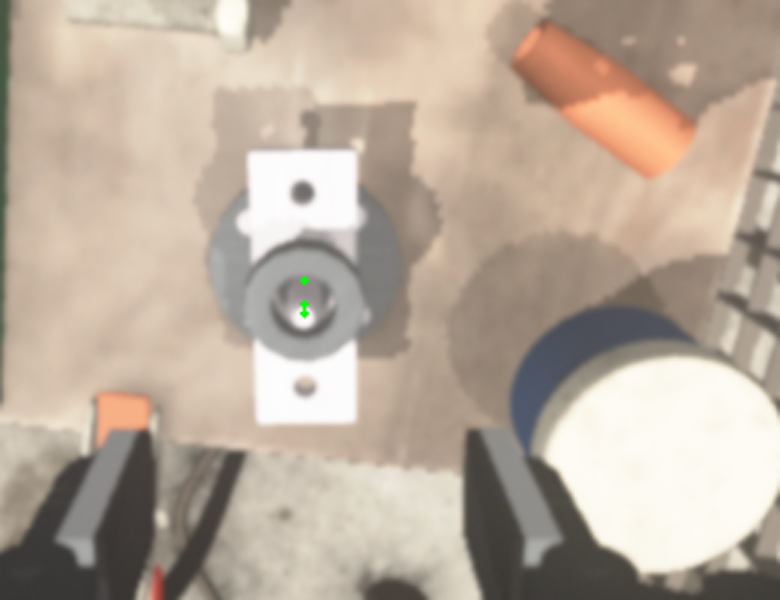

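```bash
python3 -m creep '[{"rx":0,"ry":0,"rz":0,"tx":-12.5,"ty":-2,"tz":50,"hand":-0.3},{"rx":0,"ry":0,"rz":0,"tx":-12.5,"ty":-2,"tz":100,"hand":-0.3},{"rx":0,"ry":0,"rz":0,"tx":-12.5,"ty":-2,"tz":140,"hand":-0.3},{"rx":0,"ry":0,"rz":0,"tx":-12.5,"ty":-2,"tz":154,"hand":-0.3},{"rx":0,"ry":0,"rz":0,"tx":-12.5,"ty":-2,"tz":154,"hand":-0.3},{"rx":0,"ry":0,"rz":0,"tx":-12.5,"ty":-2,"tz":154,"hand":1},{"rx":0,"ry":0,"rz":0,"tx":-12.5,"ty":-2,"tz":154,"hand":1},{"rx":0,"ry":0,"rz":0,"tx":-12.5,"ty":-2,"tz":154,"hand":1}]' 40
python3 - <<'E'
from h import *
info()
E
```

```text
clock: 16.75
position: [0.6247, 0.2528, 0.038]
tool_rot: [3.141, 0.003, -3.015]
force: [-1.5, -0.7, 11.4]
grip_width: 0.0401
t 16.75 p [0.6247 0.2528 0.038 ] rot [ 3.141e+00  3.000e-03 -3.015e+00] F [-1.5 -0.7 11.4] w 0.0401 q [-0.02  0.94 -0.75  1.56  0.75  0.95  0.67]
```

```bash
python3 -m creep '[{"rx":0,"ry":0,"rz":0,"tx":0,"ty":0,"tz":-10,"hand":1},{"rx":0,"ry":0,"rz":0,"tx":0,"ty":0,"tz":-30,"hand":1},{"rx":0,"ry":0,"rz":0,"tx":0,"ty":0,"tz":-70,"hand":1},{"rx":0,"ry":0,"rz":0,"tx":0,"ty":0,"tz":-120,"hand":1},{"rx":0,"ry":0,"rz":0,"tx":0,"ty":0,"tz":-170,"hand":1},{"rx":0,"ry":0,"rz":0,"tx":0,"ty":0,"tz":-200,"hand":1},{"rx":0,"ry":0,"rz":0,"tx":0,"ty":0,"tz":-200,"hand":1}]'
python3 - <<'E'
from h import *
info(); to(.51,.22,.23,183); to(.4535,.105,.23,180)
c=grab('wrist','w11'); det(c,['bracket_center','short_spacer_center'])
E
```

```text
clock: 17.45
position: [0.6245, 0.2534, 0.2422]
tool_rot: [3.139, 0.008, -3.015]
force: [0.7, 0.7, -0.4]
grip_width: 0.0401
t 17.45 p [0.6245 0.2534 0.2422] rot [ 3.139  0.008 -3.015] F [ 0.7  0.7 -0.4] w 0.0401 q [ 0.04  0.72 -0.88  1.42  0.57  1.25  0.81]
-> (0.51, 0.22, 0.23, 183) t [117.9 -18.7  11.3] r [0.1 0.4 4.3]
-> (0.4535, 0.105, 0.23, 180) t [ 188.5 -125.6   10.5] r [0.1 0.4 7.3]
bracket_center 0.68 bb [308. 130. 338. 211.] c [321.8 168.8] [0.62   0.2515 0.04  ] (array([623.1, 251.8]), array([100.8,  37. ]), 7.5)
short_spacer_center 0.97 bb [286. 220. 364. 304.] c [322.4 263.2] [0.7438 0.2679 0.05  ] (array([745.9, 269.3]), array([124. , 105.8]), 1.6)
short_spacer_center 0.7 bb [185.   0. 230.  20.] c [206.4   7.8] [0.4693 0.1155 0.05  ] (array([471., 114.]), array([44.1, 16.6]), -82.7)
```

View pics/w11.png

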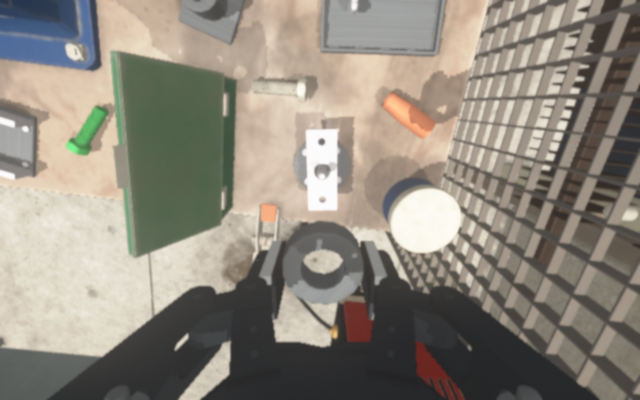

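```bash
python3 -m creep '[{"rx":0,"ry":0.4,"rz":4,"tx":118,"ty":-19,"tz":5,"hand":1},{"rx":0,"ry":0.4,"rz":4,"tx":118,"ty":-19,"tz":5,"hand":1},{"rx":0,"ry":0.4,"rz":7,"tx":160,"ty":-80,"tz":5,"hand":1},{"rx":0,"ry":0.4,"rz":7,"tx":188,"ty":-126,"tz":5,"hand":1},{"rx":0,"ry":0.4,"rz":7,"tx":188,"ty":-126,"tz":5,"hand":1},{"rx":0,"ry":0.4,"rz":7,"tx":188,"ty":-126,"tz":5,"hand":1},{"rx":0,"ry":0.4,"rz":7,"tx":188,"ty":-126,"tz":5,"hand":1},{"rx":0,"ry":0.4,"rz":7,"tx":188,"ty":-126,"tz":5,"hand":1}]'
python3 - <<'E'
from h import *
info(); to(.4535,.105,.0475,180)
c=grab('wrist','w12'); det(c,['long_spacer_center','spacer_post'])
for z in (.018,.048,.068):
    u=proj(c,(.4535,.105,z)); cv2.circle(c['raw']['pixels'],(int(u[0]),int(u[1])),1,(0,255,0),-1)
cv2.imwrite('pics/w12m.png',cv2.resize(c['raw']['pixels'][100:300,220:480],(780,600),interpolation=2))
E
```

```text
clock: 18.4
position: [0.453, 0.104, 0.2302]
tool_rot: [3.142, -0.007, -3.136]
force: [-0.2, 0.5, -1.2]
grip_width: 0.04
t 18.4 p [0.453  0.104  0.2302] rot [ 3.142 -0.007 -3.136] F [-0.2  0.5 -1.2] w 0.04 q [ 0.42  0.41 -0.98  1.97  0.41  0.98  0.82]
-> (0.4535, 0.105, 0.0475, 180) t [ -1.8   1.  182.7] r [ 0.  -0.4  0.3]
long_spacer_center 0.94 bb [307. 157. 343. 195.] c [324.  175.7] [0.4536 0.1047 0.03  ] (array([453.9, 104.7]), array([46.2, 41.7]), 0.3)
spacer_post 0.83 bb [294. 142. 358. 200.] c [322.8 167.4] [0.4482 0.1033 0.006 ] (array([453.2, 103.8]), array([65.8, 64.9]), -16.4)
```

View pics/w12m.png

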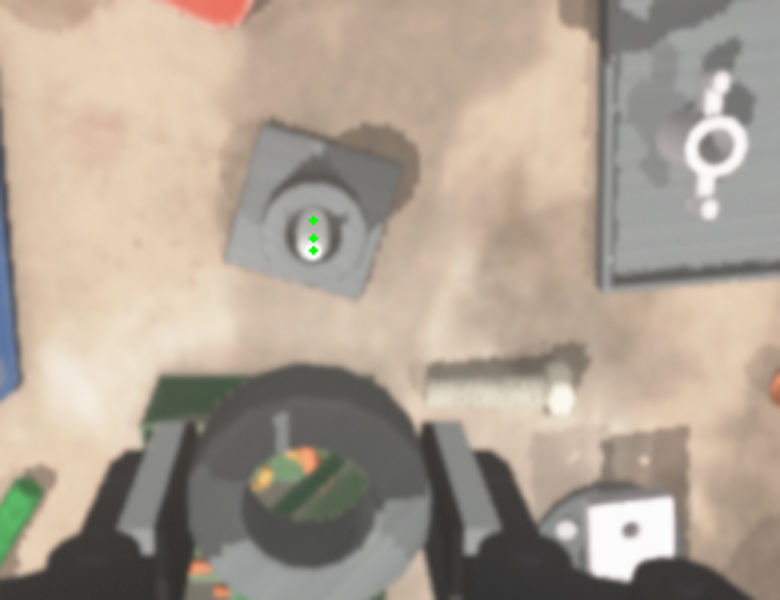

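Well aligned: the projected post axis lies on the post inside the long spacer's bore. Lowering now.

```bash
python3 -m creep '[{"rx":0,"ry":-0.4,"rz":0,"tx":-1.5,"ty":1,"tz":50,"hand":1},{"rx":0,"ry":-0.4,"rz":0,"tx":-1.5,"ty":1,"tz":100,"hand":1},{"rx":0,"ry":-0.4,"rz":0,"tx":-1.5,"ty":1,"tz":130,"hand":1},{"rx":0,"ry":-0.4,"rz":0,"tx":-1.5,"ty":1,"tz":150,"hand":1},{"rx":0,"ry":-0.4,"rz":0,"tx":-1.5,"ty":1,"tz":165,"hand":1},{"rx":0,"ry":-0.4,"rz":0,"tx":-1.5,"ty":1,"tz":176,"hand":1},{"rx":0,"ry":-0.4,"rz":0,"tx":-1.5,"ty":1,"tz":181,"hand":1},{"rx":0,"ry":-0.4,"rz":0,"tx":-1.5,"ty":1,"tz":181,"hand":1}]'
python3 - <<'E'
from h import *
info()
E
```

```text
clock: 19.35
position: [0.453, 0.1045, 0.0491]
tool_rot: [-3.141, -0.0, -3.136]
force: [0.1, 0.9, -1.5]
grip_width: 0.04
t 19.35 p [0.453  0.1045 0.0491] rot [-3.141 -0.    -3.136] F [ 0.1  0.9 -1.5] w 0.04 q [ 0.19  0.68 -0.72  2.12  0.78  0.63  0.49]
```

```bash
python3 -m creep '[{"rx":0,"ry":0,"rz":0,"tx":0,"ty":0,"tz":2.5,"hand":1},{"rx":0,"ry":0,"rz":0,"tx":0,"ty":0,"tz":2.5,"hand":1},{"rx":0,"ry":0,"rz":0,"tx":0,"ty":0,"tz":2.5,"hand":-0.3},{"rx":0,"ry":0,"rz":0,"tx":0,"ty":0,"tz":2.5,"hand":-0.3},{"rx":0,"ry":0,"rz":0,"tx":0,"ty":0,"tz":2,"hand":-0.3},{"rx":0,"ry":0,"rz":0,"tx":0,"ty":0,"tz":-40,"hand":-0.3},{"rx":0,"ry":0,"rz":0,"tx":0,"ty":0,"tz":-90,"hand":-0.3},{"rx":0,"ry":0,"rz":0,"tx":0,"ty":0,"tz":-185,"hand":-0.3}]'
python3 - <<'E'
from h import *
info(); to(.612,.252,.21,187.5)
c=grab('wrist','w13'); det(c,['long_spacer_center','spacer_post'])
c=grab('scene','s13')
a=cv2.imread('pics/s13.png')[150:270,200:360]; b=cv2.imread('pics/w13.png')[100:250,240:440]
cv2.imwrite('pics/z13.png',np.hstack([cv2.resize(a,(400,300),interpolation=2),cv2.resize(b,(400,300),interpolation=2)]))
E
```

```text
clock: 20.15
position: [0.4524, 0.1046, 0.191]
tool_rot: [-3.141, -0.001, -3.136]
force: [0.9, -1.5, -0.1]
grip_width: 0.0553
t 20.15 p [0.4524 0.1046 0.191 ] rot [-3.141e+00 -1.000e-03 -3.136e+00] F [ 0.9 -1.5 -0.1] w 0.0553 q [ 0.38  0.46 -0.95  2.02  0.48  0.9   0.75]
-> (0.612, 0.252, 0.21, 187.5) t [-160.4  146.5  -19.2] r [-0.  -0.1 -7.2]
long_spacer_center 0.8 bb [313. 163. 340. 199.] c [324.3 174.5] [0.4437 0.1054 0.03  ] (array([436.6, 107.9]), array([32.2, 10.2]), 76.5)
spacer_post 0.61 bb [292. 146. 358. 210.] c [323.8 171.5] [0.4457 0.1049 0.006 ] (array([453.1, 104.3]), array([65.7, 64.7]), 74.1)
```

View pics/z13.png

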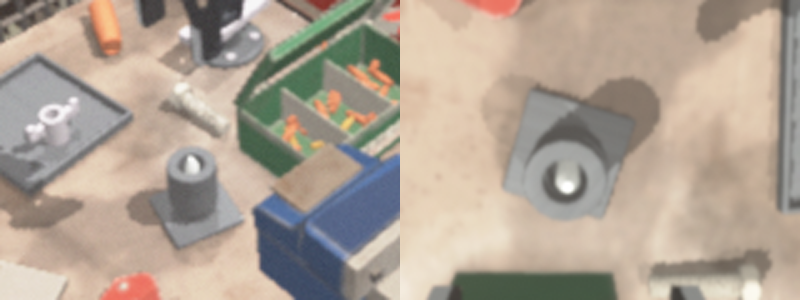

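Both spacers are seated on the post and the nut is in the tray. Next, the bracket.

```bash
python3 -m creep '[{"rx":0,"ry":0,"rz":-7,"tx":-60,"ty":140,"tz":-40,"hand":-0.2},{"rx":0,"ry":0,"rz":-7,"tx":-60,"ty":140,"tz":-40,"hand":-0.2},{"rx":0,"ry":0,"rz":-7,"tx":-60,"ty":140,"tz":-40,"hand":-0.2},{"rx":0,"ry":0,"rz":-7,"tx":-60,"ty":140,"tz":-40,"hand":-0.2},{"rx":0,"ry":0,"rz":-7,"tx":-170,"ty":147,"tz":-10,"hand":-0.2},{"rx":0,"ry":0,"rz":-7,"tx":-170,"ty":147,"tz":-10,"hand":-0.2},{"rx":0,"ry":0,"rz":-7,"tx":-170,"ty":147,"tz":20,"hand":-0.2},{"rx":0,"ry":0,"rz":-7,"tx":-170,"ty":147,"tz":20,"hand":-0.2}]'
python3 - <<'E'
from h import *
info(); to(.6225,.252,.020,187.5)
c=grab('wrist','w14'); det(c,['bracket_center'])
E
```

```text
clock: 21.15
position: [0.6218, 0.2506, 0.1628]
tool_rot: [-3.139, -0.007, -3.015]
force: [-1.0, -0.4, 0.0]
grip_width: 0.051
t 21.15 p [0.6218 0.2506 0.1628] rot [-3.139 -0.007 -3.015] F [-1.  -0.4  0. ] w 0.051 q [ 0.02  0.8  -0.84  1.49  0.63  1.14  0.76]
-> (0.6225, 0.252, 0.02, 187.5) t [ -1.9   1.7 142.8] r [-0.2 -0.4 -0.3]
bracket_center 0.63 bb [305. 141. 343. 243.] c [324.5 190.2] [0.6189 0.2509 0.04  ] (array([622.9, 251.3]), array([100.7,  35.9]), 8.5)
```

```bash
python3 -m creep '[{"rx":0,"ry":-0.4,"rz":0,"tx":-1.5,"ty":1,"tz":50,"hand":-0.2},{"rx":0,"ry":-0.4,"rz":0,"tx":-1.5,"ty":1,"tz":100,"hand":-0.2},{"rx":0,"ry":-0.4,"rz":0,"tx":-1.5,"ty":1,"tz":130,"hand":-0.2},{"rx":0,"ry":-0.4,"rz":0,"tx":-1.5,"ty":1,"tz":143,"hand":-0.2},{"rx":0,"ry":-0.4,"rz":0,"tx":-1.5,"ty":1,"tz":143,"hand":-0.2},{"rx":0,"ry":-0.4,"rz":0,"tx":-1.5,"ty":1,"tz":143,"hand":1},{"rx":0,"ry":-0.4,"rz":0,"tx":-1.5,"ty":1,"tz":143,"hand":1},{"rx":0,"ry":-0.4,"rz":0,"tx":-1.5,"ty":1,"tz":143,"hand":1}]' 60
python3 - <<'E'
from h import *
info()
E
```

```text
clock: 22.05
position: [0.6248, 0.2539, 0.0289]
tool_rot: [3.141, 0.01, -3.015]
force: [-2.3, 0.4, 10.0]
grip_width: 0.034
t 22.05 p [0.6248 0.2539 0.0289] rot [ 3.141  0.01  -3.015] F [-2.3  0.4 10. ] w 0.034 q [-0.02  0.95 -0.75  1.56  0.77  0.93  0.66]
```

```bash
python3 -m creep '[{"rx":0,"ry":0,"rz":0,"tx":0,"ty":0,"tz":0,"hand":1},{"rx":0,"ry":0,"rz":0,"tx":0,"ty":0,"tz":0,"hand":1},{"rx":0,"ry":0,"rz":0,"tx":0,"ty":0,"tz":0,"hand":1}]'
python3 - <<'E'
from h import *
info(); c=grab('wrist','w15')
E
```

```text
clock: 22.35
position: [0.6248, 0.2539, 0.0289]
tool_rot: [3.141, 0.01, -3.015]
force: [-2.8, -1.2, 10.0]
grip_width: 0.0341
t 22.35 p [0.6248 0.2539 0.0289] rot [ 3.141  0.01  -3.015] F [-2.8 -1.2 10. ] w 0.0341 q [-0.02  0.95 -0.75  1.56  0.77  0.93  0.66]
```

View pics/w15.png

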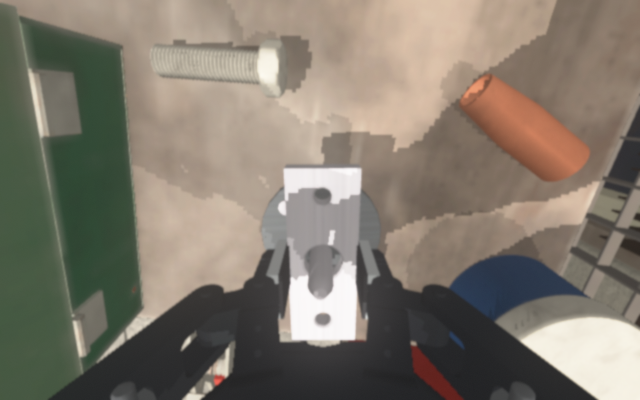

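```bash
python3 -m creep '[{"rx":0,"ry":0,"rz":0,"tx":0,"ty":0,"tz":-10,"hand":1},{"rx":0,"ry":0,"rz":0,"tx":0,"ty":0,"tz":-30,"hand":1},{"rx":0,"ry":0,"rz":0,"tx":0,"ty":0,"tz":-70,"hand":1},{"rx":0,"ry":0,"rz":0,"tx":0,"ty":0,"tz":-120,"hand":1},{"rx":0,"ry":0,"rz":0,"tx":0,"ty":0,"tz":-170,"hand":1},{"rx":0,"ry":0,"rz":0,"tx":0,"ty":0,"tz":-220,"hand":1},{"rx":0,"ry":0,"rz":0,"tx":0,"ty":0,"tz":-240,"hand":1},{"rx":0,"ry":0,"rz":0,"tx":0,"ty":0,"tz":-240,"hand":1}]'
python3 - <<'E'
from h import *
info(); to(.60,-.13,.26,169)
E
```

```text
clock: 23.2
position: [0.6227, 0.254, 0.2718]
tool_rot: [3.141, 0.013, -3.015]
force: [-0.4, 0.2, -4.6]
grip_width: 0.0343
t 23.2 p [0.6227 0.254  0.2718] rot [ 3.141  0.013 -3.015] F [-0.4  0.2 -4.6] w 0.0343 q [ 0.04  0.69 -0.9   1.4   0.55  1.3   0.82]
-> (0.6, -0.13, 0.26, 169) t [  71.3 -378.1   10.4] r [ 0.2  0.7 18.3]
```

```bash
python3 -m creep '[{"rx":0,"ry":0.7,"rz":18,"tx":71,"ty":-378,"tz":10,"hand":1},{"rx":0,"ry":0.7,"rz":18,"tx":71,"ty":-378,"tz":10,"hand":1},{"rx":0,"ry":0.7,"rz":18,"tx":71,"ty":-378,"tz":10,"hand":1},{"rx":0,"ry":0.7,"rz":18,"tx":71,"ty":-378,"tz":10,"hand":1},{"rx":0,"ry":0.7,"rz":18,"tx":71,"ty":-378,"tz":10,"hand":1},{"rx":0,"ry":0.7,"rz":18,"tx":71,"ty":-378,"tz":10,"hand":1},{"rx":0,"ry":0.7,"rz":18,"tx":71,"ty":-378,"tz":10,"hand":1},{"rx":0,"ry":0.7,"rz":18,"tx":71,"ty":-378,"tz":10,"hand":1}]'
python3 -m creep '[{"rx":0,"ry":0,"rz":0,"tx":0,"ty":0,"tz":0,"hand":1},{"rx":0,"ry":0,"rz":0,"tx":0,"ty":0,"tz":0,"hand":1}]'
python3 - <<'E'
from h import *
info(); to(.60,-.13,.26,169)
c=grab('wrist','w16'); det(c,['rack_seat','bracket_center'])
E
```

```text
clock: 24.0
position: [0.5983, -0.1347, 0.2557]
tool_rot: [-3.14, -0.006, 2.952]
force: [0.4, 0.5, -3.0]
grip_width: 0.0343
clock: 24.2
position: [0.599, -0.1312, 0.2559]
tool_rot: [-3.142, -0.006, 2.953]
force: [0.2, -0.2, -3.0]
grip_width: 0.0342
t 24.2 p [ 0.599  -0.1312  0.2559] rot [-3.142 -0.006  2.953] F [ 0.2 -0.2 -3. ] w 0.0342 q [ 0.66  0.6  -0.84  1.57  0.47  1.19  1.11]
-> (0.6, -0.13, 0.26, 169) t [-0.7  1.4 -4.1] r [-0.  -0.3  0.2]
bracket_center 0.95 bb [284. 164. 362. 340.] c [322.4 249. ] [ 0.7054 -0.1528  0.04  ] (array([ 724.3, -156.5]), array([273.9,  98. ]), -10.7)
```

View pics/w16.png

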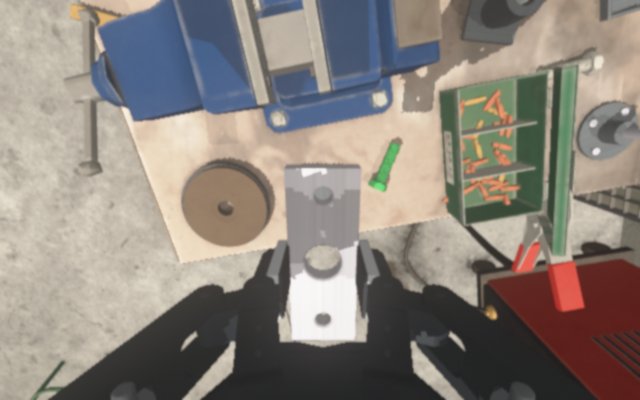

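The bracket hides the rack from the wrist camera, so I'll step aside to look.

```bash
python3 -m creep '[{"rx":0,"ry":-0.3,"rz":0,"tx":0,"ty":110,"tz":-15,"hand":1},{"rx":0,"ry":-0.3,"rz":0,"tx":0,"ty":110,"tz":-15,"hand":1},{"rx":0,"ry":-0.3,"rz":0,"tx":0,"ty":110,"tz":-15,"hand":1},{"rx":0,"ry":-0.3,"rz":0,"tx":0,"ty":110,"tz":-15,"hand":1},{"rx":0,"ry":-0.3,"rz":0,"tx":0,"ty":110,"tz":-15,"hand":1}]'
python3 - <<'E'
from h import *
info()
c=grab('wrist','w17'); det(c,['rack_seat'])
cv2.imwrite('pics/w17z.png',cv2.resize(c['raw']['pixels'][130:290,150:350],(750,600),interpolation=2))
E
```

```text
clock: 24.85
position: [0.62, -0.0224, 0.2708]
tool_rot: [-3.141, -0.0, 2.956]
force: [0.8, -0.0, -2.8]
grip_width: 0.0345
t 24.85 p [ 0.62   -0.0224  0.2708] rot [-3.141 -0.     2.956] F [ 0.8 -0.  -2.8] w 0.0345 q [ 0.48  0.6  -0.85  1.54  0.47  1.22  0.95]
rack_seat 0.78 bb [208. 169. 262. 221.] c [237.2 195.3] [ 0.637  -0.1482  0.03  ] (array([ 638.9, -151.1]), array([85. , 67.3]), -10.6)
```

View pics/w17z.png

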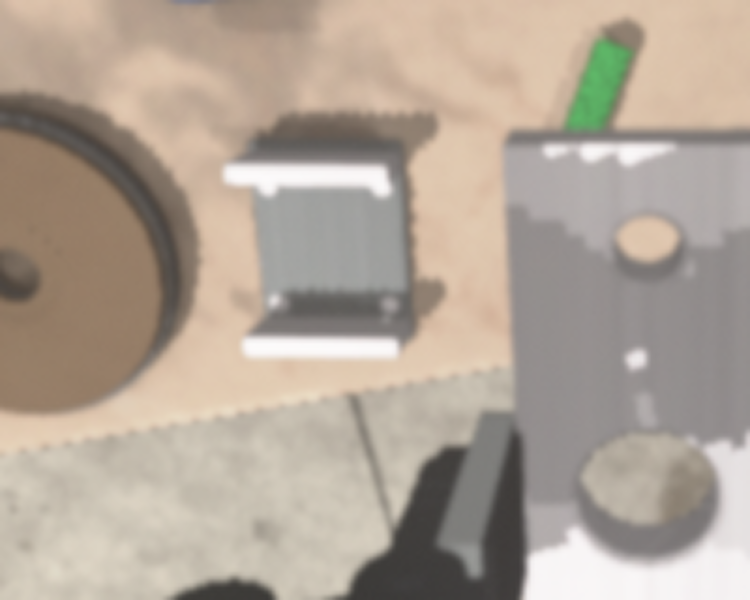

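```bash
python3 - <<'E'
from h import *
c=grab('wrist')
P=lambda u,v: plane(c,150+u/3.75,130+v/3.75,.03)[:2]
A1,A2=P(224,175),P(390,177); B1,B2=P(243,347),P(399,348)
print(A1,A2,B1,B2)
ma,mb=(A1+A2)/2,(B1+B2)/2
print('centre',(ma+mb)/2,'sep',np.linalg.norm(mb-ma),'len',np.linalg.norm(A2-A1),np.linalg.norm(B2-B1),'ang sep',np.degrees(np.arctan2(*(mb-ma)[::-1])),'rail ang',np.degrees(np.arctan2(*(A2-A1)[::-1])),np.degrees(np.arctan2(*(B2-B1)[::-1])))
to(.6375,-.1515,.15,169.5)
E
```

```text
[ 0.60388371 -0.17912125] [ 0.61590214 -0.11980497] [ 0.67023899 -0.19255033] [ 0.6817947  -0.13379698]
centre [ 0.64295488 -0.15631838] sep 0.06753037821320358 len 0.06052159834543005 0.059878963950335845 ang sep -11.714068605967649 rail ang 78.5460169998018 78.87298754829388
-> (0.6375, -0.1515, 0.15, 169.5) t [ -41.1 -122.1  120.9] r [-0.  -0.  -0.3]
```

```bash
python3 - <<'E'
from h import *
c=grab('wrist'); p=plane(c,322.8,257.5,.282); T=T_tool(); print('hole in tool frame',T[:3,:3].T@(p-T[:3,3]))
to(.645,-.1565,.14,168.6)
E
python3 -m creep '[{"rx":0,"ry":0,"rz":1,"tx":-51,"ty":-127,"tz":0,"hand":1},{"rx":0,"ry":0,"rz":1,"tx":-51,"ty":-127,"tz":0,"hand":1},{"rx":0,"ry":0,"rz":1,"tx":-51,"ty":-127,"tz":0,"hand":1},{"rx":0,"ry":0,"rz":1,"tx":-51,"ty":-127,"tz":0,"hand":1},{"rx":0,"ry":0,"rz":1,"tx":-51,"ty":-127,"tz":0,"hand":1},{"rx":0,"ry":0,"rz":1,"tx":-51,"ty":-127,"tz":0,"hand":1},{"rx":0,"ry":0,"rz":1,"tx":-51,"ty":-127,"tz":0,"hand":1}]'
python3 - <<'E'
from h import *
info(); to(.645,-.1565,.031,168.6)
E
```

```text
hole in tool frame [ 0.00456294 -0.00091907 -0.01120188]
-> (0.645, -0.1565, 0.14, 168.6) t [ -49.4 -125.6  130.9] r [-0.  -0.   0.6]
clock: 25.75
position: [0.6466, -0.1561, 0.2712]
tool_rot: [-3.141, 0.0, 2.938]
force: [0.4, -0.3, -3.8]
grip_width: 0.0341
t 25.75 p [ 0.6466 -0.1561  0.2712] rot [-3.141  0.     2.938] F [ 0.4 -0.3 -3.8] w 0.0341 q [ 0.63  0.66 -0.81  1.41  0.49  1.28  1.15]
-> (0.645, -0.1565, 0.031, 168.6) t [  1.6  -0.7 240.2] r [-0.   0.  -0.3]
```

```bash
python3 -m creep '[{"rx":0,"ry":0,"rz":0,"tx":0,"ty":0,"tz":50,"hand":1},{"rx":0,"ry":0,"rz":0,"tx":0,"ty":0,"tz":100,"hand":1},{"rx":0,"ry":0,"rz":0,"tx":0,"ty":0,"tz":150,"hand":1},{"rx":0,"ry":0,"rz":0,"tx":0,"ty":0,"tz":190,"hand":1},{"rx":0,"ry":0,"rz":0,"tx":0,"ty":0,"tz":215,"hand":1},{"rx":0,"ry":0,"rz":0,"tx":0,"ty":0,"tz":228,"hand":1},{"rx":0,"ry":0,"rz":0,"tx":0,"ty":0,"tz":233,"hand":1},{"rx":0,"ry":0,"rz":0,"tx":0,"ty":0,"tz":233,"hand":1}]'
python3 - <<'E'
from h import *
info(); c=grab('scene','s18')
a=cv2.imread('pics/s18.png')[180:300,360:520]; cv2.imwrite('pics/s18z.png',cv2.resize(a,(640,480),interpolation=2))
E
```

```text
clock: 26.55
position: [0.6471, -0.1568, 0.0387]
tool_rot: [-3.141, 0.001, 2.937]
force: [-0.3, 0.4, -2.1]
grip_width: 0.0339
t 26.55 p [ 0.6471 -0.1568  0.0387] rot [-3.141e+00  1.000e-03  2.937e+00] F [-0.3  0.4 -2.1] w 0.0339 q [ 0.57  0.91 -0.68  1.58  0.69  0.9   1.  ]
```

View pics/s18z.png

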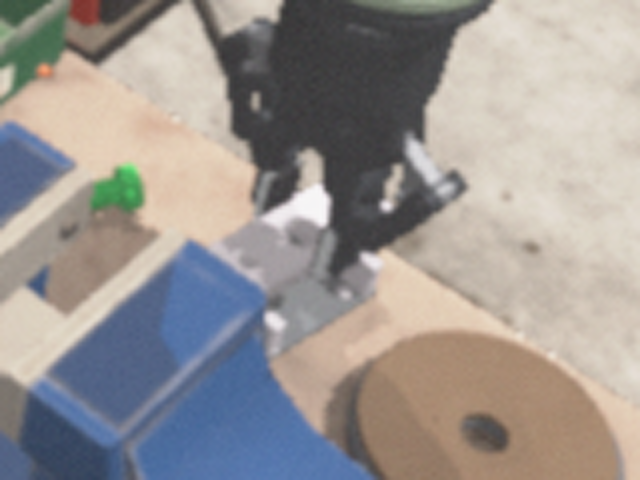

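```bash
python3 -m creep '[{"rx":0,"ry":0,"rz":0,"tx":0,"ty":0,"tz":4,"hand":1},{"rx":0,"ry":0,"rz":0,"tx":0,"ty":0,"tz":7,"hand":1},{"rx":0,"ry":0,"rz":0,"tx":0,"ty":0,"tz":8,"hand":1},{"rx":0,"ry":0,"rz":0,"tx":0,"ty":0,"tz":8,"hand":1}]'
```

```text
clock: 27.0
position: [0.6466, -0.1572, 0.0301]
tool_rot: [-3.141, 0.0, 2.937]
force: [-0.4, -0.2, -3.3]
grip_width: 0.0342
```

```bash
python3 -m creep '[{"rx":0,"ry":0,"rz":0,"tx":0,"ty":0,"tz":2,"hand":1},{"rx":0,"ry":0,"rz":0,"tx":0,"ty":0,"tz":2,"hand":1}]'
```

```text
clock: 27.2
position: [0.6469, -0.1571, 0.0289]
tool_rot: [-3.141, 0.001, 2.937]
force: [-4.9, 1.2, 10.3]
grip_width: 0.0344
```

Contact came at the predicted height. Releasing.

```bash
python3 -m creep '[{"rx":0,"ry":0,"rz":0,"tx":0,"ty":0,"tz":-1,"hand":-0.2},{"rx":0,"ry":0,"rz":0,"tx":0,"ty":0,"tz":-1,"hand":-0.2},{"rx":0,"ry":0,"rz":0,"tx":0,"ty":0,"tz":-1,"hand":-0.2},{"rx":0,"ry":0,"rz":0,"tx":0,"ty":0,"tz":-40,"hand":-0.2},{"rx":0,"ry":0,"rz":0,"tx":0,"ty":0,"tz":-90,"hand":-0.2},{"rx":0,"ry":0,"rz":0,"tx":0,"ty":0,"tz":-140,"hand":-0.2},{"rx":0,"ry":0,"rz":0,"tx":0,"ty":0,"tz":-190,"hand":-0.2},{"rx":0,"ry":0,"rz":0,"tx":0,"ty":0,"tz":-230,"hand":-0.2}]'
python3 - <<'E'
from h import *
info(); to(.62,.05,.26,150); to(.534,.19,.16,180)
c=grab('wrist','w19'); det(c,['bracket_center','rack_seat'])
cv2.imwrite('pics/w19z.png',cv2.resize(c['raw']['pixels'][100:280,220:430],(700,600),interpolation=2))
E
```

```text
clock: 28.0
position: [0.6468, -0.1568, 0.2612]
tool_rot: [-3.141, 0.002, 2.937]
force: [0.5, -1.1, 0.4]
grip_width: 0.051
t 28.0 p [ 0.6468 -0.1568  0.2612] rot [-3.141e+00  2.000e-03  2.937e+00] F [ 0.5 -1.1  0.4] w 0.051 q [ 0.63  0.67 -0.81  1.42  0.49  1.26  1.14]
-> (0.62, 0.05, 0.26, 150) t [ 68.3 197.1   1. ] r [ 0.   0.1 18.3]
-> (0.534, 0.19, 0.16, 180) t [181.1 316.7 100.8] r [ -0.    0.1 -11.7]
bracket_center 0.95 bb [309. 129. 336. 205.] c [322.3 166.4] [ 0.6421 -0.1575  0.04  ] (array([ 644.9, -158. ]), array([99.3, 35.9]), -11.4)
rack_seat 0.9 bb [301. 130. 348. 195.] c [323.9 161.4] [ 0.638  -0.1545  0.03  ] (array([ 643.4, -132.1]), array([79.5, 11.5]), -10.8)
```

View pics/w19z.png

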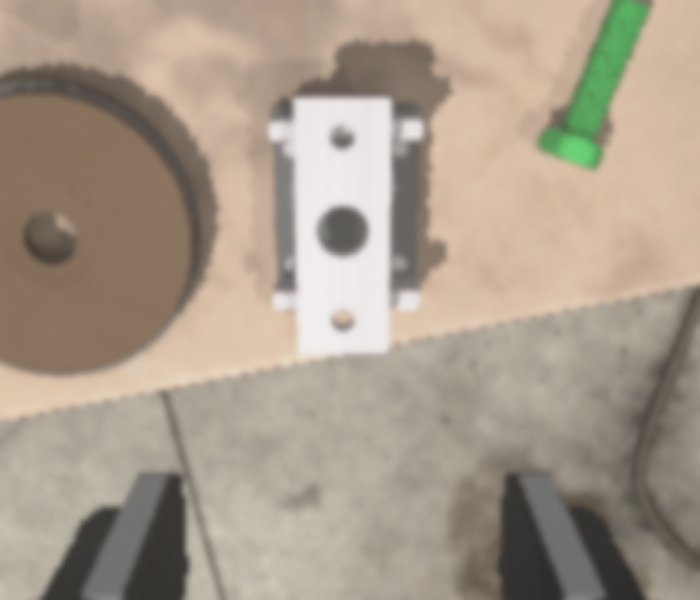

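The bracket lies square and centred on both rails (hole at about (322,169) in the full image). Now the loose hex bolt, the steel one near (0.534, 0.190).

```bash
python3 -m creep '[{"rx":0,"ry":0,"rz":8,"tx":178,"ty":319,"tz":0,"hand":-0.2},{"rx":0,"ry":0,"rz":16,"tx":178,"ty":319,"tz":0,"hand":-0.2},{"rx":0,"ry":0,"rz":24,"tx":178,"ty":319,"tz":0,"hand":-0.2},{"rx":0,"ry":0,"rz":32,"tx":178,"ty":319,"tz":0,"hand":-0.2},{"rx":0,"ry":0,"rz":40,"tx":178,"ty":319,"tz":0,"hand":-0.2},{"rx":0,"ry":0,"rz":48,"tx":178,"ty":319,"tz":0,"hand":-0.2},{"rx":0,"ry":0,"rz":56,"tx":178,"ty":319,"tz":0,"hand":-0.2},{"rx":0,"ry":0,"rz":64,"tx":178,"ty":319,"tz":0,"hand":-0.2}]'
python3 - <<'E'
from h import *
info(); to(.534,.19,.24,92)
E
```

```text
clock: 28.95
position: [0.5348, 0.196, 0.2573]
tool_rot: [-3.141, -0.001, 1.819]
force: [-0.0, -0.6, -0.4]
grip_width: 0.0515
t 28.95 p [0.5348 0.196  0.2573] rot [-3.141e+00 -1.000e-03  1.819e+00] F [-0.  -0.6 -0.4] w 0.0515 q [ 0.    0.47 -0.64  1.7   0.31  1.08 -0.48]
-> (0.534, 0.19, 0.24, 92) t [-5.7 -2.2 17.3] r [-0.1 -0.1 12.2]
```

```bash
python3 -m creep '[{"rx":0,"ry":0,"rz":8,"tx":-2,"ty":0,"tz":17,"hand":0.2},{"rx":0,"ry":0,"rz":12,"tx":-2,"ty":0,"tz":17,"hand":0.2},{"rx":0,"ry":0,"rz":12,"tx":-2,"ty":0,"tz":17,"hand":0.2},{"rx":0,"ry":0,"rz":12,"tx":-2,"ty":0,"tz":17,"hand":0.2}]'
python3 - <<'E'
from h import *
info(); c=grab('wrist','w20'); det(c,['hex_bolt_center'])
E
```

```text
clock: 29.35
position: [0.5376, 0.1895, 0.2405]
tool_rot: [-3.141, 0.001, 1.613]
force: [-0.0, -0.3, 0.1]
grip_width: 0.0341
t 29.35 p [0.5376 0.1895 0.2405] rot [-3.141e+00  1.000e-03  1.613e+00] F [-0.  -0.3  0.1] w 0.0341 q [-0.02  0.48 -0.59  1.72  0.3   1.04 -0.67]
hex_bolt_center 0.55 bb [314. 142. 330. 193.] c [320.  165.5] [0.5333 0.1921 0.01  ] (array([532.9, 187.8]), array([67. , 24.6]), -87.6)
hex_bolt_center 0.48 bb [344. 306. 365. 324.] c [355.9 314.1] [ 0.5988 -0.041   0.01  ] (array([601.8, -41.6]), array([42.1, 17.6]), -40.8)
```

View pics/w20.png

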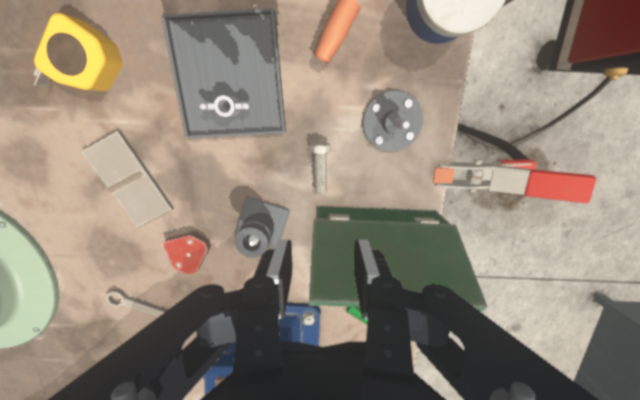

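```bash
python3 - <<'E'
from h import *
c=grab('wrist')
for z in (0,.03,.06): print(z,plane(c,318,206,z),plane(c,440,208,z))
for z in (.12,.165): print(z,plane(c,310,303,z),plane(c,485,303,z))
print('bolt head/end',plane(c,321,146,.012),plane(c,319,192,.008))
im=cv2.resize(c['raw']['pixels'][125:225,270:450],(792,440),interpolation=2);cv2.imwrite('pics/w20z.png',im)
E
```

```text
0 [0.53295757 0.13192679 0.        ] [0.70563872 0.13611809 0.        ]
0.03 [0.53303327 0.14246735 0.03      ] [0.69218699 0.1463303  0.03      ]
0.06 [0.53310897 0.1530079  0.06      ] [0.67873526 0.15654252 0.06      ]
0.12 [0.5286612  0.06190128 0.12      ] [0.71903061 0.06984834 0.12      ]
0.165 [0.52956181 0.09691082 0.165     ] [0.68735326 0.1034979  0.165     ]
bolt head/end [0.53384126 0.21772758 0.012     ] [0.53359745 0.15497719 0.008     ]
```

View pics/w20z.png

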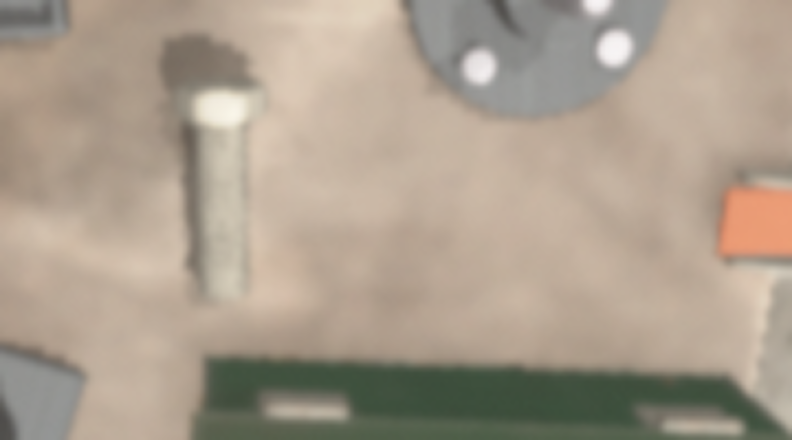

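```bash
python3 - <<'E'
from h import *
to(.5337,.194,.06,92); to(.5337,.194,.004,92)
E
python3 -m creep '[{"rx":0,"ry":-5,"rz":0,"tx":4.5,"ty":-4,"tz":50,"hand":0.2},{"rx":0,"ry":-5,"rz":0,"tx":4.5,"ty":-4,"tz":100,"hand":0.2},{"rx":0,"ry":-5,"rz":0,"tx":4.5,"ty":-4,"tz":150,"hand":0.2},{"rx":0,"ry":-5,"rz":0,"tx":4.5,"ty":-4,"tz":180,"hand":0.2},{"rx":0,"ry":-5,"rz":0,"tx":4.5,"ty":-4,"tz":180,"hand":0.2}]'
python3 - <<'E'
from h import *
info(); to(.5337,.194,.004,92); c=grab('wrist','w21')
E
```

```text
-> (0.5337, 0.194, 0.06, 92) t [  4.8  -3.9 180.9] r [0.  0.  0.3]
-> (0.5337, 0.194, 0.004, 92) t [  4.8  -3.9 236.9] r [0.  0.  0.3]
clock: 30.0
position: [0.5315, 0.1929, 0.0575]
tool_rot: [-3.136, 0.089, 1.612]
force: [-0.2, 0.1, 1.0]
grip_width: 0.0342
t 30.0 p [0.5315 0.1929 0.0575] rot [-3.136  0.089  1.612] F [-0.2  0.1  1. ] w 0.0342 q [-0.19  0.72 -0.45  1.84  0.54  0.76 -0.92]
-> (0.5337, 0.194, 0.004, 92) t [ 5.7  2.5 53.1] r [-0.3  5.1  0.4]
```

View pics/w21.png

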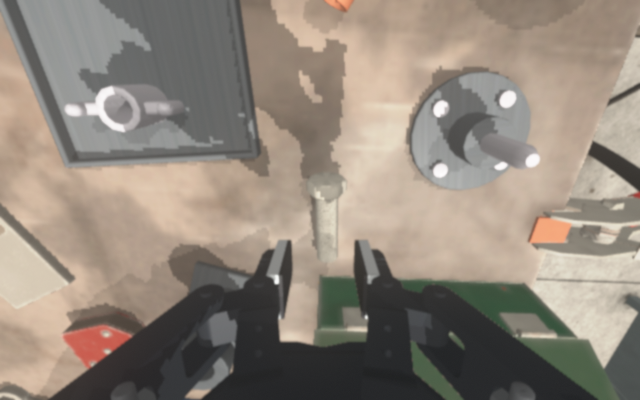

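```bash
python3 -m creep '[{"rx":0,"ry":0,"rz":0,"tx":5,"ty":2,"tz":40,"hand":0.2},{"rx":0,"ry":0,"rz":0,"tx":5.7,"ty":2,"tz":52,"hand":0.2},{"rx":0,"ry":0,"rz":0,"tx":5.7,"ty":2,"tz":53,"hand":0.2},{"rx":0,"ry":0,"rz":0,"tx":5.7,"ty":2,"tz":53,"hand":0.2},{"rx":0,"ry":0,"rz":0,"tx":5.7,"ty":2,"tz":53,"hand":1},{"rx":0,"ry":0,"rz":0,"tx":5.7,"ty":2,"tz":53,"hand":1},{"rx":0,"ry":0,"rz":0,"tx":5.7,"ty":2,"tz":53,"hand":1},{"rx":0,"ry":0,"rz":0,"tx":5.7,"ty":2,"tz":53,"hand":1}]' 60
python3 - <<'E'
from h import *
info()
E
```

```text
clock: 30.85
position: [0.5364, 0.1952, 0.0093]
tool_rot: [3.139, 0.087, 1.61]
force: [-2.2, -0.8, 12.2]
grip_width: 0.0132
t 30.85 p [0.5364 0.1952 0.0093] rot [3.139 0.087 1.61 ] F [-2.2 -0.8 12.2] w 0.0132 q [-0.22  0.8  -0.4   1.84  0.6   0.68 -0.97]
```

```bash
python3 -m creep '[{"rx":0,"ry":0,"rz":0,"tx":0,"ty":0,"tz":-10,"hand":1},{"rx":0,"ry":0,"rz":0,"tx":0,"ty":0,"tz":-40,"hand":1},{"rx":0,"ry":0,"rz":0,"tx":0,"ty":0,"tz":-90,"hand":1},{"rx":0,"ry":0,"rz":0,"tx":0,"ty":0,"tz":-140,"hand":1},{"rx":0,"ry":0,"rz":0,"tx":0,"ty":0,"tz":-190,"hand":1},{"rx":0,"ry":0,"rz":0,"tx":0,"ty":0,"tz":-210,"hand":1},{"rx":0,"ry":0,"rz":0,"tx":0,"ty":0,"tz":-210,"hand":1}]'
python3 - <<'E'
from h import *
info(); to(.414,.323,.22,185);c=grab('wrist','w22'); det(c,['hex_bolt_center'])
E
```

```text
clock: 31.55
position: [0.5357, 0.2143, 0.2211]
tool_rot: [3.136, 0.085, 1.61]
force: [0.5, 0.5, -1.5]
grip_width: 0.0131
t 31.55 p [0.5357 0.2143 0.2211] rot [3.136 0.085 1.61 ] F [ 0.5  0.5 -1.5] w 0.0131 q [-0.14  0.52 -0.55  1.7   0.38  1.07 -0.8 ]
-> (0.414, 0.323, 0.22, 185) t [ 113.1 -117.2   -9.2] r [ -3.7   4.  -92.7]
hex_bolt_center 0.77 bb [295. 203. 352. 312.] c [322.5 250.6] [0.5416 0.0788 0.01  ] (array([542.3,  57. ]), array([190.2,  69.4]), -87.8)
```

View pics/w22.png

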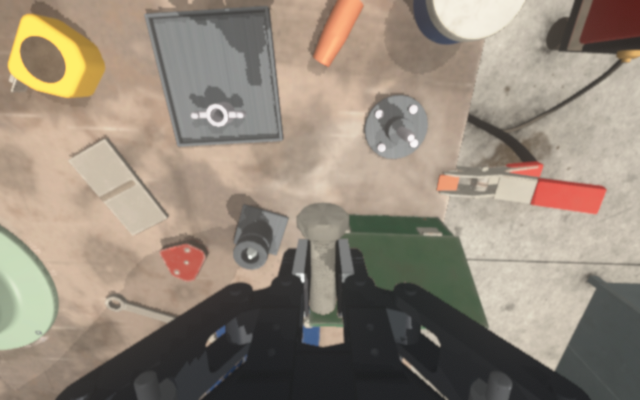

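```bash
python3 -m creep '[{"rx":-3.7,"ry":4,"rz":-93,"tx":30,"ty":-30,"tz":-20,"hand":1},{"rx":-3.7,"ry":4,"rz":-93,"tx":60,"ty":-60,"tz":-20,"hand":1},{"rx":-3.7,"ry":4,"rz":-93,"tx":113,"ty":-124,"tz":-20,"hand":1},{"rx":-3.7,"ry":4,"rz":-93,"tx":113,"ty":-124,"tz":-20,"hand":1},{"rx":-3.7,"ry":4,"rz":-93,"tx":113,"ty":-124,"tz":-20,"hand":1},{"rx":-3.7,"ry":4,"rz":-93,"tx":113,"ty":-124,"tz":-20,"hand":1},{"rx":-3.7,"ry":4,"rz":-93,"tx":113,"ty":-124,"tz":-20,"hand":1},{"rx":-3.7,"ry":4,"rz":-93,"tx":113,"ty":-124,"tz":-20,"hand":1}]'
python3 - <<'E'
from h import *
info(); to(.4065,.322,.2,185)
E
```

```text
clock: 32.45
position: [0.4057, 0.3221, 0.2257]
tool_rot: [-3.123, 0.016, 2.816]
force: [-0.0, -0.4, -2.2]
grip_width: 0.0132
t 32.45 p [0.4057 0.3221 0.2257] rot [-3.123  0.016  2.816] F [-0.  -0.4 -2.2] w 0.0132 q [-0.13  0.49 -0.91  1.85  0.47  1.04  0.01]
-> (0.4065, 0.322, 0.2, 185) t [-0.4  0.7 25.7] r [ -1.2   0.7 -23.7]
```

```bash
python3 -m creep '[{"rx":-1.2,"ry":0.7,"rz":-24,"tx":0,"ty":0.5,"tz":20,"hand":1},{"rx":-1.2,"ry":0.7,"rz":-24,"tx":0,"ty":0.5,"tz":50,"hand":1},{"rx":-1.2,"ry":0.7,"rz":-24,"tx":0,"ty":0.5,"tz":100,"hand":1},{"rx":-1.2,"ry":0.7,"rz":-24,"tx":0,"ty":0.5,"tz":100,"hand":1},{"rx":-1.2,"ry":0.7,"rz":-24,"tx":0,"ty":0.5,"tz":100,"hand":1}]'
python3 - <<'E'
from h import *
info(); to(.4065,.322,.016,185); c=grab('wrist','w23')
E
```

```text
clock: 32.95
position: [0.4067, 0.3208, 0.1267]
tool_rot: [-3.141, -0.001, -3.058]
force: [-0.3, 0.6, -0.1]
grip_width: 0.0131
t 32.95 p [0.4067 0.3208 0.1267] rot [-3.141e+00 -1.000e-03 -3.058e+00] F [-0.3  0.6 -0.1] w 0.0131 q [-0.13  0.66 -0.91  1.94  0.67  0.88  0.26]
-> (0.4065, 0.322, 0.016, 185) t [ -0.    1.3 110.7] r [-0.  -0.1 -0.2]
```

View pics/w23.png

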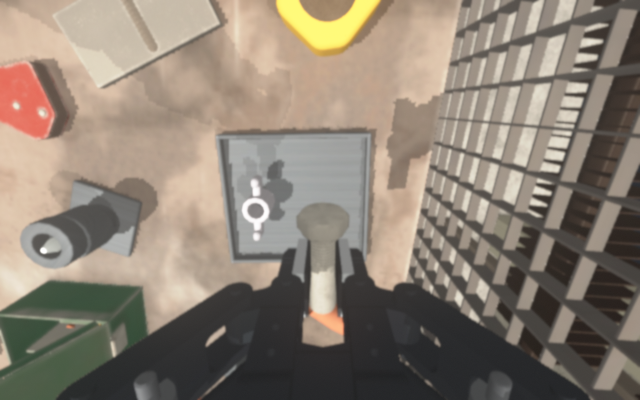

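```bash
python3 -m creep '[{"rx":0,"ry":0,"rz":0,"tx":0,"ty":1,"tz":50,"hand":1},{"rx":0,"ry":0,"rz":0,"tx":0,"ty":1,"tz":80,"hand":1},{"rx":0,"ry":0,"rz":0,"tx":0,"ty":1,"tz":98,"hand":1},{"rx":0,"ry":0,"rz":0,"tx":0,"ty":1,"tz":106,"hand":1},{"rx":0,"ry":0,"rz":0,"tx":0,"ty":1,"tz":109,"hand":1},{"rx":0,"ry":0,"rz":0,"tx":0,"ty":1,"tz":109,"hand":1}]'
```

```text
clock: 33.6
position: [0.4082, 0.3225, 0.0191]
tool_rot: [3.141, 0.003, -3.056]
force: [-0.1, -0.8, -0.6]
grip_width: 0.013
```

```bash
python3 -m creep '[{"rx":0,"ry":0,"rz":0,"tx":0,"ty":0,"tz":3,"hand":1},{"rx":0,"ry":0,"rz":0,"tx":0,"ty":0,"tz":3,"hand":1}]'
```

```text
clock: 33.8
position: [0.408, 0.3221, 0.0154]
tool_rot: [3.141, 0.002, -3.056]
force: [-0.6, 0.2, -0.8]
grip_width: 0.013
```

```bash
python3 -m creep '[{"rx":0,"ry":0,"rz":0,"tx":0,"ty":0,"tz":2,"hand":1},{"rx":0,"ry":0,"rz":0,"tx":0,"ty":0,"tz":2,"hand":1},{"rx":0,"ry":0,"rz":0,"tx":0,"ty":0,"tz":2,"hand":0.3},{"rx":0,"ry":0,"rz":0,"tx":0,"ty":0,"tz":2,"hand":0.3},{"rx":0,"ry":0,"rz":0,"tx":0,"ty":0,"tz":2,"hand":0.3},{"rx":0,"ry":0,"rz":0,"tx":0,"ty":0,"tz":-40,"hand":0.3},{"rx":0,"ry":0,"rz":0,"tx":0,"ty":0,"tz":-90,"hand":0.3},{"rx":0,"ry":0,"rz":0,"tx":0,"ty":0,"tz":-140,"hand":0.3}]'
python3 -m creep '[{"rx":0,"ry":0,"rz":0,"tx":0,"ty":-60,"tz":-100,"hand":0.3},{"rx":0,"ry":0,"rz":0,"tx":0,"ty":-60,"tz":-100,"hand":0.3},{"rx":0,"ry":0,"rz":0,"tx":0,"ty":-60,"tz":-100,"hand":0.3},{"rx":0,"ry":0,"rz":0,"tx":0,"ty":-60,"tz":-100,"hand":0.3},{"rx":0,"ry":0,"rz":0,"tx":0,"ty":-60,"tz":-100,"hand":0.3},{"rx":0,"ry":0,"rz":0,"tx":0,"ty":-60,"tz":-100,"hand":0.3}]'
python3 - <<'E'
from h import *
info(); c=grab('wrist','w24'); det(c,['wing_nut_center','hex_bolt_center','short_spacer_center','long_spacer_center','bracket_center','rack_seat'])
t=grab('top','t24'); s=grab('scene','s24')
cv2.imwrite('pics/z24.png',np.hstack([cv2.resize(s['raw']['pixels'][130:290,150:350],(400,320),interpolation=2),cv2.resize(t['raw']['pixels'][110:190,350:450],(400,320),interpolation=2)]))
E
```

```text
clock: 34.6
position: [0.4067, 0.3218, 0.1563]
tool_rot: [-3.142, -0.0, -3.054]
force: [0.7, -0.1, -0.3]
grip_width: 0.0299
clock: 35.2
position: [0.412, 0.2624, 0.2539]
tool_rot: [3.142, -0.0, -3.054]
force: [-0.2, -0.5, 0.5]
grip_width: 0.0301
t 35.2 p [0.412  0.2624 0.2539] rot [ 3.142 -0.    -3.054] F [-0.2 -0.5  0.5] w 0.0301 q [ 0.12  0.45 -1.07  1.89  0.45  1.07  0.53]
wing_nut_center 0.95 bb [314. 152. 331. 198.] c [322.4 174.4] [0.4064 0.2608 0.08  ] (array([407.7, 261. ]), array([50.7, 19.2]), 5.5)
wing_nut_center 0.49 bb [290. 274. 330. 322.] c [308.7 295.5] [0.5677 0.2571 0.08  ] (array([573.3, 259.1]), array([74.6, 45.6]), -1.6)
hex_bolt_center 0.85 bb [ 96. 260. 127. 300.] c [110.3 280.6] [ 0.6195 -0.0514  0.01  ] (array([618.4, -47.5]), array([86.5, 25.9]), -39.6)
hex_bolt_center 0.77 bb [360. 147. 380. 193.] c [366.9 168.3] [0.4087 0.3219 0.01  ] (array([412.5, 322.6]), array([65.6, 26.8]), 5.0)
short_spacer_center 0.78 bb [174. 177. 211. 214.] c [192.2 195.2] [0.4544 0.1002 0.05  ] (array([454.7,  99.9]), array([51. , 42.7]), -43.2)
long_spacer_center 0.55 bb [188. 176. 220. 206.] c [209.  185.8] [0.4463 0.1139 0.03  ] (array([447.5, 115.2]), array([43.1, 29.6]), 27.0)
bracket_center 0.64 bb [ 14. 270.  43. 333.] c [ 28.4 299.5] [ 0.6404 -0.1518  0.04  ] (array([ 642.7, -152.3]), array([107.7,  45.9]), -13.1)
rack_seat 0.89 bb [ 23. 259.  71. 320.] c [ 52.9 286.8] [ 0.6231 -0.1221  0.03  ] (array([ 631.8, -132.7]), array([103.5,  67.6]), -8.0)
```

View pics/w24.png

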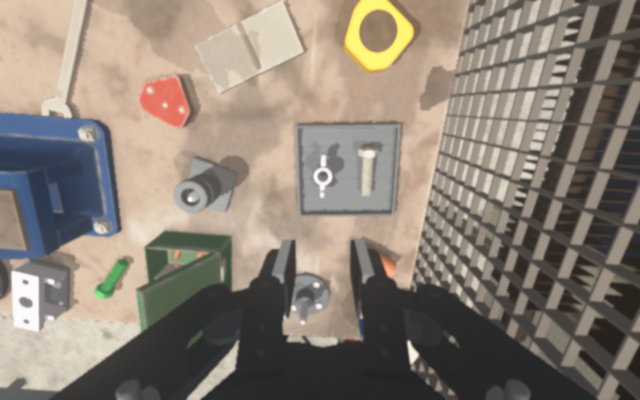

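View pics/z24.png

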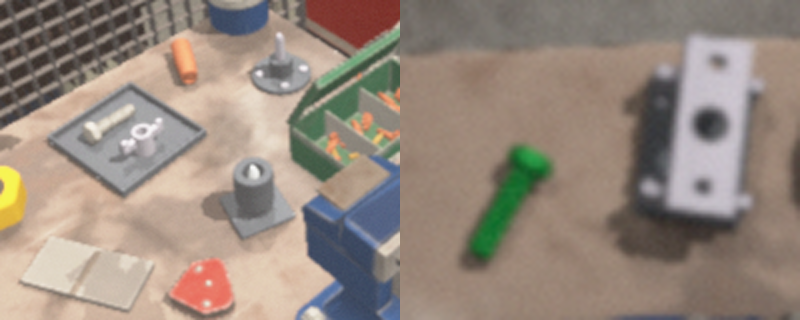

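Everything is in place: nut and bolt lie in the tray, both spacers are level on the post, the bracket is on the rails, and the arm is clear. Handing in.

```bash
python3 - <<'E'
from h import *
print(bot.job_done()); info()
E
```

```text
the job is handed in; nothing more can be done
None
the job is handed in; nothing more can be done
```

I stripped the stud in the required order (nut, then short spacer, then bracket) and sorted everything. I handed in at about 36 s of the 131 s allowed, and no verdict was reported.

**Last checks, from camera images:**
- **Nut:** standing in the tray, at about (0.42, 0.26).
- **Steel bolt:** lying beside it at about (0.41, 0.32). I left the green look-alike alone.
- **Spacers:** both level on the post at about (0.4535, 0.105), with the post's tip showing through the top bore.
- **Bracket:** flat on both rails, about 2–3 mm from the rack's middle and within 1° of square.
- **Arm:** clear of everything, at z 0.25.

**What disagreed or stood out:**
- **Rack position:** the network's outline put the rack's middle about 7 mm away from the rail-top corners. I used the rail tops, because the bracket's fit to the rails in the picture agreed with them.
- **Wrist force:** it showed about 10–12 N upward while the fingers closed on the nut, short spacer, bracket and bolt. On the bracket and the bolt the TCP also ended 5–9 mm above target. All four grips held.
- **Detections:** in the last picture the networks gave some offset or false hits, for example a second "wing nut" on the bare fixture. I checked those by eye.

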